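# Put the washed sample jars up to dry and sort their caps and scoops

### The arm

A 6-joint arm with a two-finger parallel gripper is mounted at the origin on the work surface. World frame = base frame: x ahead of the robot, y to its left, z up, the work surface at z = 0. Lengths are in m, angles in rad, forces in N, time in s.
With the tool pointing down it reaches from about 0.375 to 0.925 m from the base axis. Payload 5.7 kg.
Tool frame: the origin (TCP) lies at the very end of the fingers, on their centre line; the grasp point (between the pads) lies 19 mm behind it; z points along the fingers, y is the line along which they close (so a half turn about z gives the same grasp; the last joint's range is limited). The gripper opens to 88 mm and grips with 3 to 60 N. Pads are 20 mm wide; open, the fingers measure 115 mm over their backs; the gripper's body (75 mm by 178 mm) begins 61 mm behind the grasp point.
Start: joints at [-0.115, 0.359, 1.51, -0, 1.272, -0.115], TCP at [0.6, -0, 0.223] pointing down, gripper open.
Joint ranges: [-2.97, 2.97], [-1.01, 2.36], [0.21, 2.38], [-0.96, 4.11], [0.2, 2.71], [-2.98, 2.98]. Speed limits (rad/s): [2.39, 2.39, 3.14, 3.14, 3.14, 3.14].

### API

Orientations are given as [roll, pitch, yaw] about the fixed x, y, z axes, in that order (R = Rz(yaw) Ry(pitch) Rx(roll)).
In Python, from plant import monitor, get_image, robot, look_for gives the robot as it stands.
- The arm moves only by the tool play_rows, never from a script. Its argument "motion" is one flat list of numbers, 6 for each row, row after row: the shift along the world's x, y, z normalised to -1 to 1, where 1 is 0.15 m, then the turn, a rotation vector about the world's x, y, z normalised to -1 to 1, where 1 is 0.08 rad. A call has 1 to 5 rows; each row shifts and turns the commanded pose from where the row before left it; what a row does not reach is not made up. A row lasts 1/8 s, in which the tool goes at most 62.5 mm and 10.7 degrees, less where a joint would pass 70% of its speed; a pose out of reach is approached as far as the arm can. A call with a number of a shift or a turn outside -1 to 1 is refused whole. A call with a gripper value outside its range is refused whole. "gripper" is the closure, from -1 (fully open) to 1 (shut), set as the call begins (left out, the last holds). The fingers move at their own pace and stop on an object; "force" is the grip in N (left out, the last holds). Time passes only in rows, so rows that do not move let the fingers close. It gives the time, the measured TCP pose, the force, the opening and the grip force at its end, in the units of the state.
- monitor.sense(): the state, without advancing time (a new reading comes with each control period).
- get_image(name): name is "scene" or "side" or "wrist"; returns a dict with "frame" (480x640x3 uint8, red, green, blue), "fx", "fy", "cx", "cy" (pixels), "rvec" (rotation vector, rad) and "tvec" (3), from world to camera coordinates, as OpenCV has them. Camera axes: x right, y down, z forward; pixel columns grow to the right and rows downward; lengths in m; the calibration is good to about 2 mm. A picture is of the moment at which its call begins. There is no depth.
- robot.job_done(): hands the job in; it is judged then, once.
Trained networks look in a picture, given as the dict that the camera call returned (one of the last four; its "shot" number tells which), for a name from the list of things; names that differ only in an ending like _2 or _b are one class to them, and where a whole thing is asked for, a point or a joint stands for the part that bears it (a point fixed in the world has none). Each returns a list of dicts, best first, with "conf" (0 to 1); they miss things now and then, are a little off and sometimes report something else, mostly with a low value. They report only what shows in the picture. A call takes as long as a camera call. They do not tell look-alikes from the thing itself.
- look_for(query, picture): "point" ([column, row] in pixels, amid what is visible of it).
The state is a dict: "time": time; "joints": joint angles; "joint_velocities": joint speeds; "joint_torque": joint torques, N m; "tcp_pos": TCP position; "tool_rot": TCP orientation; "ft_force": force on the tool from outside, world axes, zero at the start; "wrist_torque": the same for the moment, N m; "gripper_width": opening from 0.0 (shut) to 1.0 (fully open); "grasp_force": force on a finger pad.
Only numpy, scipy, OpenCV 4.12 (cv2) and the standard library are available. Lean on these libraries where they do the work, as an engineer would, in place of code of your own. Each camera call takes 0.05 s, during which the arm holds its last target. There are 200 camera calls.

### The job

Finish the washing-up on the lab bench: hang every empty jar that lies on the dark mat mouth down on its own upright peg of the drying rack, fully down so that its rim rests on the rack's plate. Put all loose caps into the squarish tub and lay all scoops flat in the long shallow tray. Leave everything else on the bench, the capped full jar included, where it stands.

Things in the scene. Friction and masses are not known exactly. Their poses are not given: they have to be found in the camera images.
- jar0: empty white plastic jar, no cap, starting on its side on the dark mat, mouth roughly towards the robot; may be absent. 120 mm long: square body 50 x 50 x 100 mm (walls 3 mm, closed end), round neck 42 mm across, 20 mm long, clear opening 34 mm; inside depth 117 mm; 90 g. Origin: on its axis, 60 mm from either end. x axis: from closed end to mouth; y, z square to the flat sides
- jar0_mouth (a point): centre of the mouth of jar0: on its axis at the rim, 60 mm from the origin along its x axis
- jar1: empty white plastic jar, no cap, starting on its side on the dark mat, mouth roughly towards the robot; may be absent. 120 mm long: square body 50 x 50 x 100 mm (walls 3 mm, closed end), round neck 42 mm across, 20 mm long, clear opening 34 mm; inside depth 117 mm; 90 g. Origin: on its axis, 60 mm from either end. x axis: from closed end to mouth; y, z square to the flat sides
- jar1_mouth (a point): centre of the mouth of jar1: on its axis at the rim, 60 mm from the origin along its x axis
- jar2: empty white plastic jar, no cap, starting on its side on the dark mat, mouth roughly towards the robot; may be absent. 120 mm long: square body 50 x 50 x 100 mm (walls 3 mm, closed end), round neck 42 mm across, 20 mm long, clear opening 34 mm; inside depth 117 mm; 90 g. Origin: on its axis, 60 mm from either end. x axis: from closed end to mouth; y, z square to the flat sides
- jar2_mouth (a point): centre of the mouth of jar2: on its axis at the rim, 60 mm from the origin along its x axis
- cap0: round white plastic screw cap, 52 mm across, 18 mm high, lying flat on the bench in front of the robot; may be absent. Origin: centre of its underside, z axis up
- cap1: round white plastic screw cap, 52 mm across, 18 mm high, lying flat on the bench in front of the robot; may be absent. Origin: centre of its underside, z axis up
- cap2: round white plastic screw cap, 52 mm across, 18 mm high, lying flat on the bench in front of the robot; may be absent. Origin: centre of its underside, z axis up
- scoop0: metal sampling scoop lying flat on the bench, 150 mm long; may be absent. Straight handle 14 mm wide and 16 mm high from x = -75 to +20 mm, open scoop 30 mm wide and 14 mm high from +20 to +75 mm. Origin: middle of its length at the underside (its centre of mass is within 10 mm), x axis from handle to scoop, z axis up
- scoop1: metal sampling scoop lying flat on the bench, 150 mm long; may be absent. Straight handle 14 mm wide and 16 mm high from x = -75 to +20 mm, open scoop 30 mm wide and 14 mm high from +20 to +75 mm. Origin: middle of its length at the underside (its centre of mass is within 10 mm), x axis from handle to scoop, z axis up
- rack: fixed drying rack: white plastic base plate 90 mm (x) x 260 mm (y) x 15 mm with three upright steel pegs in a row along its y axis, 95 mm apart. Origin: centre of the plate's underside; z up, +x roughly away from the robot
- peg0 (a point): foot of drying peg 0, on the plate's top face (15 mm above the bench). Peg 20 mm in diameter, 75 mm high above this point, its top 9 mm tapered to 10 mm; axes as the rack's
- peg1 (a point): foot of drying peg 1, on the plate's top face (15 mm above the bench). Peg 20 mm in diameter, 75 mm high above this point, its top 9 mm tapered to 10 mm; axes as the rack's
- peg2 (a point): foot of drying peg 2, on the plate's top face (15 mm above the bench). Peg 20 mm in diameter, 75 mm high above this point, its top 9 mm tapered to 10 mm; axes as the rack's
- tray: fixed long shallow open blue plastic tray, for scoops: 190 mm (x) x 90 mm (y) x 40 mm high outside, walls and floor 4 mm. Origin: centre of its underside, z up
- tub: fixed squarish deeper open blue plastic tub, for caps: 120 mm (x) x 110 mm (y) x 60 mm high outside, walls and floor 4 mm. Origin: centre of its underside, z up
- mat: fixed dark rubber mat, 110 mm (x) x 360 mm (y) x 4 mm, under the jars. Origin: centre of its underside
- slidebox: bystander, to be left alone: grey plastic slide box with a dark band, 75 x 55 x 28 mm. Origin: centre of its underside
- beaker: bystander, to be left alone: glass beaker, 72 mm across, 90 mm high. Origin: centre of its underside
- fulljar: bystander, to be left alone: a full jar with its cap on, standing upright: 50 x 50 mm, 124 mm high; not to be hung up. Origin: centre of its underside
- timer: bystander, to be left alone: white bench timer, 70 x 70 x 22 mm. Origin: centre of its underside
- tuberack: bystander, to be left alone: white rack of small tubes, 100 x 60 x 50 mm. Origin: centre of its underside
There are look-alikes about, which are no part of the job. Leave any pink look-alike of the jar0 alone. What is shaped like the cap0 but blue is not meant.

How it is judged:
At the end, for the whole second after the job is handed in: Every jar present is upside down (within 0.14 rad) on a peg, its mouth centre within 15 mm of the peg's axis and its rim within 6 mm of the plate; every cap present lies inside the tub (below its rim), every scoop present lies inside the tray with its length within 0.3 rad of level; all at rest (((horizontal distance between jar0_mouth and peg0 below 0.015 m and z of jar0_mouth in the frame of peg0 below 0.006 m) or (horizontal distance between jar0_mouth and peg1 below 0.015 m and z of jar0_mouth in the frame of peg1 below 0.006 m) or (horizontal distance between jar0_mouth and peg2 below 0.015 m and z of jar0_mouth in the frame of peg2 below 0.006 m)) and angle between each of jar0, jar1, jar2's own x axis and vertical above 3 rad and linear speed of each of jar0, jar1, jar2, cap0, cap1, cap2, scoop0, scoop1 below 0.02 m/s and ((horizontal distance between jar1_mouth and peg0 below 0.015 m and z of jar1_mouth in the frame of peg0 below 0.006 m) or (horizontal distance between jar1_mouth and peg1 below 0.015 m and z of jar1_mouth in the frame of peg1 below 0.006 m) or (horizontal distance between jar1_mouth and peg2 below 0.015 m and z of jar1_mouth in the frame of peg2 below 0.006 m)) and ((horizontal distance between jar2_mouth and peg0 below 0.015 m and z of jar2_mouth in the frame of peg0 below 0.006 m) or (horizontal distance between jar2_mouth and peg1 below 0.015 m and z of jar2_mouth in the frame of peg1 below 0.006 m) or (horizontal distance between jar2_mouth and peg2 below 0.015 m and z of jar2_mouth in the frame of peg2 below 0.006 m)) and x of cap0 in the frame of tub between -0.056 and 0.056 m and y of cap0 in the frame of tub between -0.051 and 0.051 m and z of each of cap0, cap1, cap2 in the frame of tub below 0.05 m and x of cap1 in the frame of tub between -0.056 and 0.056 m and y of cap1 in the frame of tub between -0.051 and 0.051 m and x of cap2 in the frame of tub between -0.056 and 0.056 m and y of cap2 in the frame of tub between -0.051 and 0.051 m and x of scoop0 in the frame of tray between -0.091 and 0.091 m and y of scoop0 in the frame of tray between -0.041 and 0.041 m and z of each of scoop0, scoop1 in the frame of tray below 0.036 m and angle between scoop0's own x axis and vertical between 1.27 and 1.87 rad and x of scoop1 in the frame of tray between -0.091 and 0.091 m and y of scoop1 in the frame of tray between -0.041 and 0.041 m and angle between scoop1's own x axis and vertical between 1.27 and 1.87 rad); the robot touches nothing.
It fails at once if a bystander (slide box, beaker, full jar, timer, tube rack) is shifted by more than 6 cm (distance of any of slidebox, beaker, fulljar, timer, tuberack from where it was at the start of the episode above 0.06 m).
It fails at once if a bystander is tipped over (angle between any of slidebox, beaker, fulljar, timer, tuberack's own z axis and vertical above 0.6 rad).
Of jar0, jar1, jar2 only 2 to 3 are there at a start; the rules pass over those that are not, and their reading is None.
Of cap0, cap1, cap2, scoop0, scoop1 only 4 to 5 are there at a start; the rules pass over those that are not, and their reading is None.
At some moment in a run one of jar0, jar1, jar2, cap0, cap1, cap2, scoop0, scoop1 may be knocked a few centimetres aside while the robot is not near it.
It also fails if it takes over 210 s, if anything falls off the work surface, if the arm or the gripper's body presses on something with over 40 N, if the wrist force passes 120 N, or if a joint passes its speed limit or range.

## Working session

There is one attempt and no reset: what is moved stays moved. The work goes in short steps, Python scripts to look and compute and a tool call to move; the robot and the scene stay as the last step left them, time stands still between calls to the robot, and variables do not carry over. Pictures are saved under pics/ and viewed, at most 16 in all, crops included, and the job is handed in when it is done.

Besides the shell and the picture viewer there is one more tool, called after ">>>" as name(argument=value, ...) on one line, values as JSON. play_rows: Moves the arm, as the interface text tells. Its arguments: {"type":"object","properties":{"motion":{"type":"array","items":{"type":"number","minimum":-1,"maximum":1}},"gripper":{"type":"number"},"force":{"type":"number"}},"required":["motion"]}

```bash
ls; mkdir -p pics; cat > h.py <<'E'
import numpy as np, cv2
from plant import monitor, get_image, robot, look_for
def save(p,name): cv2.imwrite('pics/'+name, p['frame'][:,:,::-1])
def K(p): return np.array([[p['fx'],0,p['cx']],[0,p['fy'],p['cy']],[0,0,1.]])
def at_z(p,uv,z):
    R=cv2.Rodrigues(np.array(p['rvec'],float))[0]; t=np.array(p['tvec'],float).ravel()
    d=R.T@np.linalg.inv(K(p))@np.array([uv[0],uv[1],1.]); c=-R.T@t
    return c+d*(z-c[2])/d[2]
def proj(p,X):
    return cv2.projectPoints(np.atleast_2d(np.array(X,float)),np.array(p['rvec'],float),np.array(p['tvec'],float),K(p),None)[0].reshape(-1,2)
E
python3 - <<'E'
from h import *
for n in ['scene','side','wrist']:
    p=get_image(n); save(p,n+'0.png')
    R=cv2.Rodrigues(np.array(p['rvec'],float))[0]; print(n,(-R.T@np.array(p['tvec']).ravel()).round(3),p['fx'])
    for q,z in [('jar0',.03),('cap0',.018),('scoop0',.016),('rack',.015),('tray',.02),('tub',.03),('fulljar',.06),('beaker',.05),('timer',.02),('tuberack',.05),('slidebox',.03)]:
        print(q,[(np.round(r['point']).astype(int).tolist(),round(r['conf'],2),at_z(p,r['point'],z)[:2].round(3).tolist()) for r in look_for(q,p) if r['conf']>.3])
print(monitor.sense())
E
```

```text
pics
scene [1.137 0.292 1.062] 444.92617595915124
jar0 [([305, 288], 0.96, [0.625, 0.036]), ([154, 259], 0.72, [0.7, -0.382]), ([216, 263], 0.63, [0.645, -0.218])]
cap0 [([352, 222], 0.82, [0.366, 0.077]), ([335, 248], 0.8, [0.468, 0.063]), ([483, 235], 0.58, [0.267, 0.441]), ([296, 238], 0.51, [0.481, -0.052])]
scoop0 [([255, 231], 0.63, [0.499, -0.175]), ([173, 202], 0.45, [0.496, -0.46]), ([200, 306], 0.37, [0.77, -0.198])]
rack [([393, 299], 0.61, [0.561, 0.262])]
tray []
tub [([174, 203], 0.68, [0.506, -0.444])]
fulljar [([481, 234], 0.85, [0.301, 0.429])]
beaker [([217, 154], 0.91, [0.291, -0.414]), ([320, 343], 0.55, [0.758, 0.136])]
timer [([305, 287], 0.6, [0.619, 0.035]), ([445, 221], 0.59, [0.258, 0.328])]
tuberack [([199, 305], 0.64, [0.781, -0.186])]
slidebox [([322, 342], 0.59, [0.748, 0.135]), ([304, 290], 0.33, [0.631, 0.038])]
side [0.314 0.733 0.896] 517.2814936665562
jar0 [([257, 238], 0.73, [0.623, 0.035]), ([277, 163], 0.69, [0.65, -0.216]), ([271, 127], 0.49, [0.707, -0.352])]
cap0 [([338, 223], 0.85, [0.46, -0.058]), ([367, 279], 0.8, [0.368, 0.083]), ([327, 26
[... 1204 characters left out ...]
34708e-01,  3.58806319e-01,  1.51037390e+00,  1.16304174e-05,
        1.27252131e+00, -1.15113077e-01]), 'joint_velocities': array([ 6.98940626e-04,  4.55698422e-04,  5.43499875e-04, -4.03968249e-05,
        6.99221869e-04, -4.38328159e-04]), 'joint_torque': array([-4.90115526e-04, -5.15323806e+01, -2.71120280e+01,  6.74158847e-02,
        2.45052326e-02, -8.22162434e-06]), 'tcp_pos': array([ 5.99976546e-01, -2.15117857e-05,  2.22628967e-01]), 'tool_rot': array([-3.14148577e+00, -2.35484061e-05,  1.57077128e+00]), 'ft_force': array([-0.10061665, -0.06535872, -0.02545504]), 'wrist_torque': array([-0.00262822,  0.02925629,  0.01186441]), 'grasp_force': 0.0, 'gripper_width': 1.0030053317555714}
```

View pics/scene0.png

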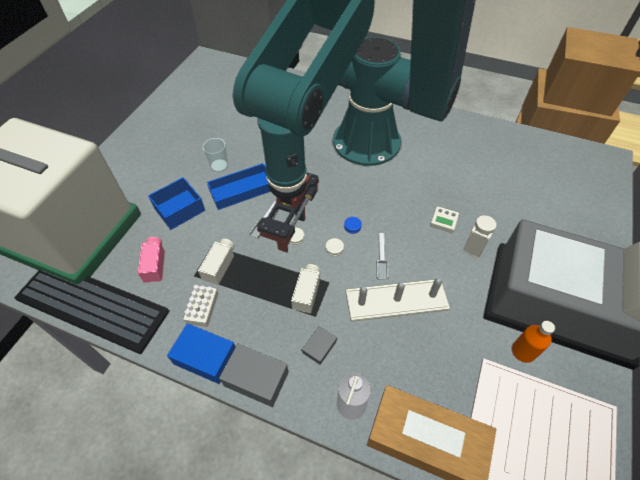

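View pics/side0.png

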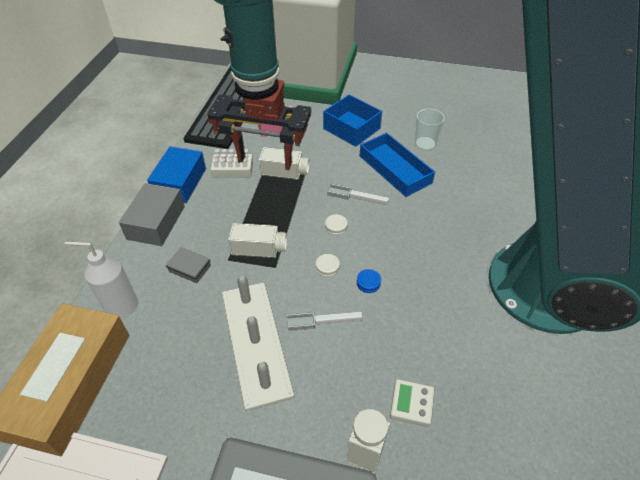

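View pics/wrist0.png

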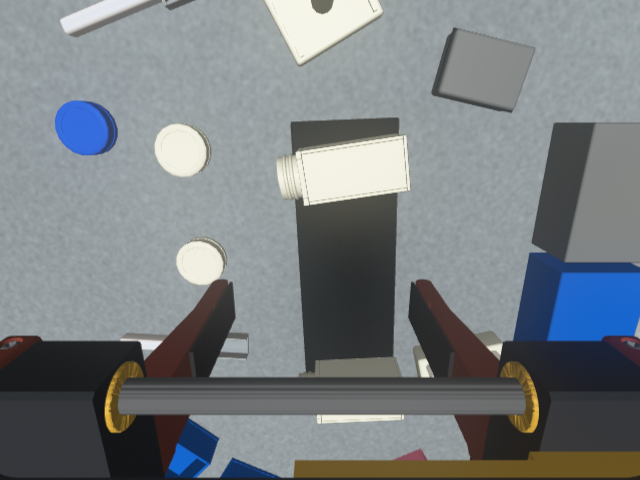

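The pictures show the scene. Here are the look-alikes I had to choose between, with pixels from the scene and wrist pictures:

| Wanted | Chosen | Look-alikes rejected |
|---|---|---|
| Jars | White jars on the mat: scene (305,288) and (216,260) | Pink jar (151,259), capped full jar (482,235) |
| Caps | White caps: wrist (181,150) and (201,261) | Blue cap: wrist (85,127) |
| Scoops | Scene (382,255) and side (358,194) | None |

Two jars, two caps and two scoops are present. The tub is at side (352,120), the tray at side (397,164), and the rack is rotated about 30°. Next I move for a closer wrist view of the left half.

>>> play_rows(motion=[-0.18,0.22,0.13,0,0,0,-0.18,0.22,0.13,0,0,0,-0.18,0.22,0.13,0,0,0,0,0,0,0,0,0,0,0,0,0,0,0])

```text
time: 2.42
tcp_pos: [0.5193, 0.0987, 0.2811]
tool_rot: [3.141, 0.001, 1.571]
ft_force: [0.3, 1.0, -0.3]
gripper_width: 1.004
grasp_force: 0.0
```

```bash
cat >> h.py <<'E'
import json
def log():
    s=monitor.sense(); open('log.jsonl','a').write(json.dumps([list(map(float,s['joints'])),list(map(float,s['tcp_pos'])),list(map(float,s['tool_rot']))])+'\n'); return s
from scipy.optimize import minimize
def box(x0,x1,y0,y1,z0,z1): return np.array([[x,y,z] for x in(x0,x1) for y in(y0,y1) for z in(z0,z1)],float)
def cyl(r,z0,z1,axis='z',n=24):
    a=np.linspace(0,2*np.pi,n,endpoint=False); c,s=r*np.cos(a),r*np.sin(a)
    L=[]
    for z in(z0,z1): L+=[np.c_[c,s,c*0+z] if axis=='z' else np.c_[c*0+z,c,s]]
    return np.vstack(L)
PARTS={'tray':([box(-.095,.095,-.045,.045,0,.04)],0),'tub':([box(-.06,.06,-.055,.055,0,.06)],0),
'jar':([box(-.06,.04,-.025,.025,-.025,.025),cyl(.021,.04,.06,'x')],.029),
'cap':([cyl(.026,0,.018)],0),'scoop':([box(-.075,.02,-.007,.007,0,.016),box(.02,.075,-.015,.015,0,.014)],0),
'rack':([box(-.045,.045,-.13,.13,0,.015)]+[cyl(.01,.015,.09)+[0,y,0] for y in(-.095,0,.095)],0)}
def masks(p):
    hsv=cv2.cvtColor(p['frame'],cv2.COLOR_RGB2HSV).astype(int); H,S,V=hsv[...,0],hsv[...,1],hsv[...,2]
    return dict(blue=(H>100)&(H<130)&(S>140),white=(V>150)&(S<70)&(H<45),bright=(V>165)&(S<60))
def sil(p,parts,pose,z):
    c,s=np.cos(pose[2]),np.sin(pose[2]); R=np.array([[c,-s,0],[s,c,0],[0,0,1]])
    m=np.zeros(p['frame'].shape[:2],np.uint8)
    for q in parts:
        uv=proj(p,q@R.T+[pose[0],pose[1],z])
        cv2.fillConvexPoly(m,cv2.convexHull(np.round(uv*16).astype(np.int32)),1,cv2.LINE_8,4)
    return m>0
def fit(kind,color,views,x0,margin=14):
    parts,z=PARTS[kind]; rois=[]
    for p in views:
        r=cv2.dilate(sil(p,parts,x0,z).astype(np.uint8),np.ones((2*margin+1,)*2))>0
        rois.append((p,masks(p)[color]&r))
    def cost(x): return sum(np.sum(sil(p,parts,x,z)^m)/max(m.sum(),1) for p,m in rois)/len(rois)
    best=None
    for dy in ([0] if kind=='cap' else [-.3,0,.3]):
        x=np.array(x0,float)+[0,0,dy]
        for sc in (.02,.006):
            S=np.vstack([x,x+[sc,0,0],x+[0,sc,0],x+[0,0,sc*10]])
            r=minimize(cost,x,method='Nelder-Mead',options=dict(initial_simplex=S,xatol=1e-4,fatol=1e-5)); x=r.x
        if best is None or r.fun<best.fun: best=r
    return best.x.round(4),round(best.fun,3)
E
python3 - <<'E'
from h import *
log(); w=get_image('wrist'); save(w,'wrist1.png'); s=get_image('scene'); d=get_image('side')
for c in ['cap0','jar0','scoop0','rack']: print(c,[(np.round(r['point']).astype(int).tolist(),round(r['conf'],2)) for r in look_for(c,w)])
print('rack w',fit('rack','white',[w],[.56,.28,.5])); print('rack wd',fit('rack','white',[w,d],[.56,.28,.5]))
print('rack s',fit('rack','white',[s],[.56,.28,.5]))
print('cap a',fit('cap','white',[w],[.46,.063,0])); print('cap b',fit('cap','white',[w],[.465,-.055,0]))
for v in ([w],[s],[d]): print('jar0',fit('jar','white',v,[.625,.036,3.3]))
for v in ([s],[d]): print('jar1',fit('jar','white',v,[.65,-.216,3.14]))
print('tub',fit('tub','blue',[d],[.5,-.44,0]),fit('tub','blue',[s],[.5,-.44,0]))
print('tray',fit('tray','blue',[d],[.4,-.29,.5]),fit('tray','blue',[s],[.4,-.29,.5]))
E
```

```text
cap0 [([194, 207], 0.86), ([273, 225], 0.74), ([284, 311], 0.63), ([409, 245], 0.57)]
jar0 [([404, 429], 0.94), ([410, 246], 0.63)]
scoop0 [([269, 374], 0.7), ([272, 108], 0.69)]
rack [([368, 69], 0.77)]
rack w (array([0.5548, 0.2729, 0.502 ]), np.float64(0.125))
rack wd (array([0.5537, 0.2721, 0.5003]), np.float64(0.175))
rack s (array([0.5499, 0.2669, 0.521 ]), np.float64(0.298))
cap a (array([0.4598, 0.059 , 0.0388]), np.float64(0.116))
cap b (array([ 0.4664, -0.0634,  0.1776]), np.float64(0.182))
jar0 (array([0.6198, 0.0402, 3.2583]), np.float64(0.301))
jar0 (array([0.5988, 0.0332, 3.3316]), np.float64(0.358))
jar0 (array([0.6194, 0.0385, 3.3282]), np.float64(0.653))
jar1 (array([ 0.6147, -0.2303,  3.2296]), np.float64(0.785))
jar1 (array([ 0.6242, -0.231 ,  2.6785]), np.float64(0.997))
tub (array([ 0.4997, -0.4354, -0.4258]), np.float64(0.457)) (array([ 0.4999, -0.4381, -0.545 ]), np.float64(0.179))
tray (array([ 0.3607, -0.2966, -0.777 ]), np.float64(0.187)) (array([ 0.3616, -0.2969, -0.7612]), np.float64(0.151))
```

View pics/wrist1.png

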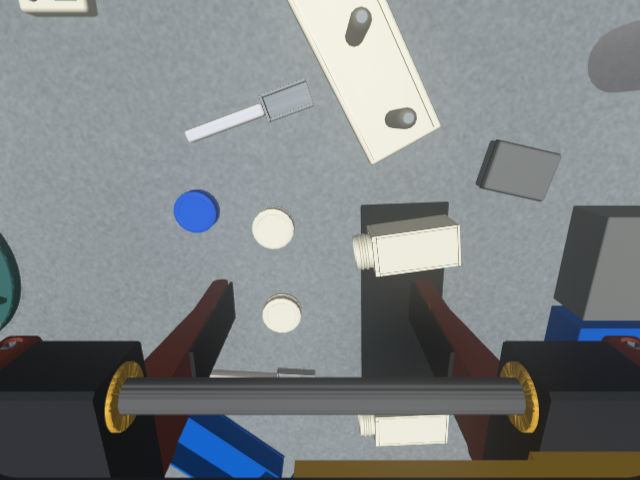

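The wrist view shows the caps at (273,229) and (282,315), and the blue look-alike at (196,211). The left scoop runs from (188,137) to (311,92), jar0 is at (410,247), and the rack is at upper right. I'll refine the white mask and the positions, including this scoop's ends.

```bash
python3 - <<'E'
import re
t=open('h.py').read()
t=t.replace("white=(V>150)&(S<70)&(H<45)","white=(p['frame'][...,0].astype(int)-p['frame'][...,2]>4)&(V>60)&(S<90)")
open('h.py','w').write(t)
E
python3 - <<'E'
from h import *
w=get_image('wrist'); s=get_image('scene'); d=get_image('side'); f=w['frame']
print(f[222,440],f[260,420],f[170,420],f[330,400],f[229,273])
print('rack',fit('rack','white',[w],[.56,.28,.5]),fit('rack','white',[w,s,d],[.55,.27,.5]))
print('cap a',fit('cap','white',[w],[.46,.063,0]),'cap b',fit('cap','white',[w],[.465,-.055,0]))
for v in ([w],[s],[d]): print('jar0',fit('jar','white',v,[.62,.04,3.25]))
for v in ([s],[d]): print('jar1',fit('jar','white',v,[.62,-.23,3.14]))
a=at_z(w,[188,137],.008); b=at_z(w,[311,92],.007); print(a,b,np.linalg.norm(a-b),np.arctan2(*(b-a)[1::-1]), (a+b)/2)
vis=f.copy()
for k,x in (('rack',[.5548,.2729,.502]),('jar',[.6198,.0402,3.2583])):
    m=sil(w,PARTS[k][0],x,PARTS[k][1]).astype(np.uint8); vis[(cv2.dilate(m,np.ones((3,3)))-m)>0]=[255,0,0]
cv2.imwrite('pics/v1.png',vis[:330,160:500,::-1])
E
```

```text
[126 125 115] [237 236 221] [150 157 159] [47 49 49] [238 237 224]
rack (array([0.5538, 0.2729, 0.4991]), np.float64(0.037)) (array([0.5537, 0.272 , 0.5072]), np.float64(0.138))
cap a (array([0.46  , 0.0597, 0.0052]), np.float64(0.068)) cap b (array([ 0.4655, -0.0619,  0.2434]), np.float64(0.086))
jar0 (array([0.6198, 0.042 , 3.2883]), np.float64(0.06))
jar0 (array([0.6182, 0.0391, 3.2896]), np.float64(0.105))
jar0 (array([0.619 , 0.0406, 3.2937]), np.float64(0.034))
jar1 (array([ 0.6331, -0.2207,  3.2374]), np.float64(0.177))
jar1 (array([ 0.6317, -0.219 ,  3.1921]), np.float64(0.292))
[0.36422021 0.1682611  0.008     ] [0.50781437 0.21683465 0.007     ] 0.15159047311514595 0.3261866227523513 [0.43601729 0.19254787 0.0075    ]
```

View pics/v1.png

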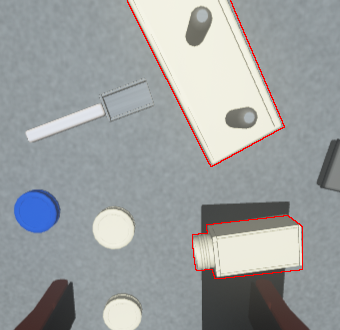

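>>> play_rows(motion=[-0.079,-0.052,-0.333,0,0,0,-0.079,-0.052,-0.333,0,0,0,-0.079,-0.052,-0.333,0,0,0,-0.079,-0.052,-0.333,0,0,0,-0.079,-0.052,-0.333,0,0,0], gripper=-0.4)

```text
time: 3.55
tcp_pos: [0.46, 0.0597, 0.0303]
tool_rot: [3.14, 0.0, 1.571]
ft_force: [-0.4, 0.1, -0.7]
gripper_width: 0.697
grasp_force: 0.0
```

>>> play_rows(motion=[0,0,-0.18,0,0,0,0,0,0,0,0,0])

```text
time: 3.8
tcp_pos: [0.4586, 0.0598, 0.0029]
tool_rot: [-3.138, -0.0, 1.57]
ft_force: [0.1, 0.1, -0.0]
gripper_width: 0.698
grasp_force: 0.0
```

>>> play_rows(motion=[0,0,0,0,0,0,0,0,0,0,0,0,0,0,0,0,0,0,0,0,0,0,0,0], gripper=1, force=15)

```text
time: 4.3
tcp_pos: [0.4603, 0.0601, 0.005]
tool_rot: [3.14, -0.0, 1.571]
ft_force: [0.2, 0.7, 5.3]
gripper_width: 0.584
grasp_force: 15.0
```

>>> play_rows(motion=[0,0,0.4,0,0,0,0,0,0.4,0,0,0])

```text
time: 4.55
tcp_pos: [0.4588, 0.06, 0.1252]
tool_rot: [-3.139, -0.0, 1.571]
ft_force: [1.7, -0.6, 0.0]
gripper_width: 0.582
grasp_force: 15.0
```

>>> play_rows(motion=[0.029,-0.368,0,0,0,0,0.029,-0.368,0,0,0,0,0.029,-0.368,0,0,0,0,0.029,-0.368,0,0,0,0,0.029,-0.368,0,0,0,0])

```text
time: 5.18
tcp_pos: [0.4813, -0.2178, 0.1246]
tool_rot: [3.141, 0.0, 1.571]
ft_force: [0.5, 0.3, -0.7]
gripper_width: 0.583
grasp_force: 15.0
```

>>> play_rows(motion=[0.029,-0.368,0,0,0,0,0.029,-0.368,0,0,0,0,0.029,-0.368,0,0,0,0,0.029,-0.368,0,0,0,0,0,0,0,0,0,0])

```text
time: 5.8
tcp_pos: [0.499, -0.4413, 0.1244]
tool_rot: [3.14, 0.003, 1.567]
ft_force: [0.2, 0.4, -0.1]
gripper_width: 0.583
grasp_force: 15.0
```

```bash
python3 - <<'E'
from h import *
s=log(); print(s['joints'].round(3),s['gripper_width']); w=get_image('wrist'); save(w,'wrist2.png'); d=get_image('side'); s=get_image('scene')
for v in ([w],[s],[d]): print('jar1',fit('jar','white',v,[.632,-.22,3.2]))
print('tub',fit('tub','blue',[d],[.5,-.437,-.53],8),fit('tub','blue',[s],[.5,-.437,-.53],8))
E
```

```text
[-8.270e-01  5.420e-01  1.463e+00 -1.000e-03  1.134e+00 -8.240e-01] 0.5825792035420743
jar1 (array([ 0.632, -0.22 ,  2.9  ]), np.float64(0.0))
jar1 (array([ 0.6328, -0.2196,  3.2078]), np.float64(0.244))
jar1 (array([ 0.6316, -0.2188,  3.1909]), np.float64(0.166))
tub (array([ 0.5001, -0.4382, -0.4608]), np.float64(0.187)) (array([ 0.5005, -0.4381, -0.5415]), np.float64(0.133))
```

View pics/wrist2.png

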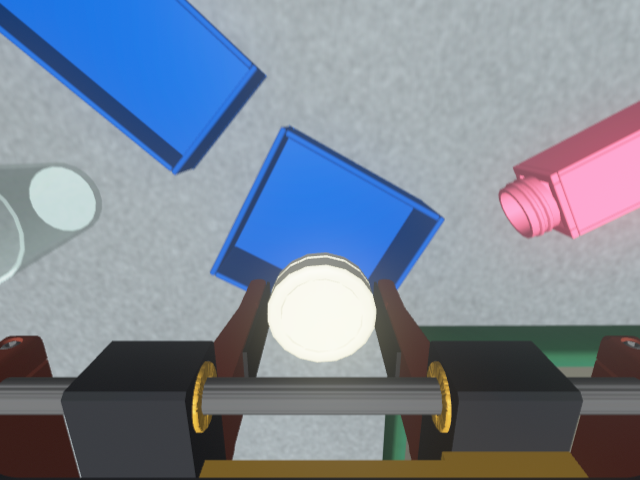

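The wrist view shows the cap held at (321,312) over the tub, with the pink jar off to the right at (570,190). I lower and release it.

>>> play_rows(motion=[0,0,-0.3,0,0,0,0,0,-0.3,0,0,0,0,0,0,0,0,0])

```text
time: 6.32
tcp_pos: [0.4965, -0.4323, 0.0312]
tool_rot: [-3.136, -0.007, 1.572]
ft_force: [-0.6, 0.1, 0.1]
gripper_width: 0.584
grasp_force: 15.0
```

>>> play_rows(motion=[0,0,0,0,0,0,0,0,0,0,0,0], gripper=-0.35)

```text
time: 6.58
tcp_pos: [0.5002, -0.4377, 0.0368]
tool_rot: [3.139, 0.003, 1.571]
ft_force: [-0.2, -0.1, -0.2]
gripper_width: 0.676
grasp_force: 0.0
```

>>> play_rows(motion=[0,0,0.35,0,0,0,0,0,0.35,0,0,0,-0.01,0.3,0.1,0,0,0])

```text
time: 6.95
tcp_pos: [0.5005, -0.3966, 0.1607]
tool_rot: [3.133, 0.009, 1.568]
ft_force: [0.2, 0.2, -0.8]
gripper_width: 0.67
grasp_force: 0.0
```

>>> play_rows(motion=[0,0.32,0.26,0,0,0,0,0.32,0.26,0,0,0,0,0.32,0.26,0,0,0,0,0,0,0,0,0])

```text
time: 7.45
tcp_pos: [0.4992, -0.2461, 0.2768]
tool_rot: [3.134, 0.004, 1.574]
ft_force: [0.1, -0.2, 0.3]
gripper_width: 0.672
grasp_force: 0.0
```

```bash
python3 - <<'E'
from h import *
s=log(); print(s['tcp_pos'].round(4)); w=get_image('wrist'); save(w,'wrist3.png')
print('jar1',fit('jar','white',[w],[.632,-.22,3.2]))
print('cap b',fit('cap','white',[w],[.4655,-.062,0]))
print('tray',fit('tray','blue',[w],[.361,-.297,-.77]))
print([(np.round(r['point']).astype(int).tolist(),round(r['conf'],2),at_z(w,r['point'],.01).round(3)) for r in look_for('scoop0',w)])
E
```

```text
[ 0.4992 -0.2461  0.2768]
jar1 (array([ 0.6335, -0.2186,  3.1958]), np.float64(0.3))
cap b (array([ 0.4658, -0.0611,  0.3129]), np.float64(0.044))
tray (array([ 0.3597, -0.2941, -0.7299]), np.float64(0.155))
[([284, 126], 0.88, array([ 0.459, -0.166,  0.01 ])), ([555, 152], 0.51, array([ 0.774, -0.193,  0.01 ]))]
```

View pics/wrist3.png

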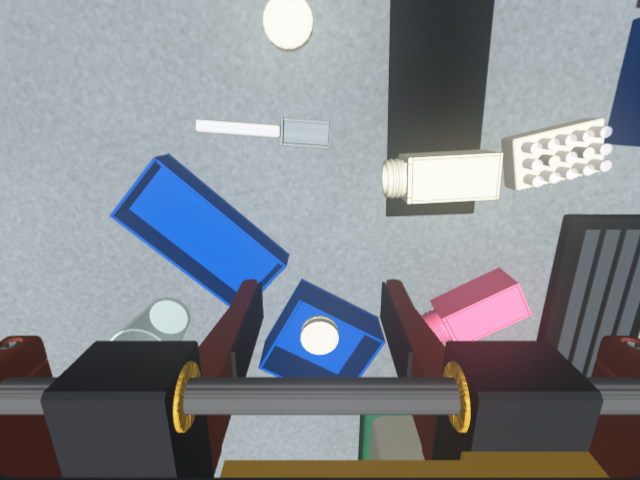

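The cap lies in the tub at (320,336). The second scoop runs from (196,126) to (329,134), cap b is at (288,22), and jar1 at (440,178) is right beside the tube rack. I'll check the tray corners and scoop ends, then fetch cap b.

```bash
python3 - <<'E'
from h import *
w=get_image('wrist'); d=get_image('side'); s=get_image('scene')
A,B,C=[at_z(w,q,.04) for q in ([163,155],[111,214],[288,258])]
print(A,B,C,np.linalg.norm(A-B),np.linalg.norm(A-C),np.arctan2(*(C-A)[1::-1]),(B+C)/2)
a=at_z(w,[196,126],.008); b=at_z(w,[329,134],.007); print(a,b,np.linalg.norm(a-b),np.arctan2(*(b-a)[1::-1]),(a+b)/2)
def blueb(p): return None
for x0 in ([.36,-.296,-.7],):
  print(fit('tray','blue',[w,d],x0,6),fit('tray','blue',[d],x0,6),fit('tray','blue',[s],x0,6))
E
```

```text
[ 0.32912761 -0.1961995   0.04      ] [ 0.26190777 -0.26125474  0.04      ] [ 0.45978385 -0.31434059  0.04      ] 0.09354512247605376 0.1761487146238362 -0.7351379152837048 [ 0.36084581 -0.28779766  0.04      ]
[ 0.35706417 -0.16684814  0.008     ] [ 0.50763205 -0.17544855  0.007     ] 0.15081662841776305 -0.05705784478123766 [ 0.43234811 -0.17114835  0.0075    ]
(array([ 0.3594, -0.2933, -0.7645]), np.float64(0.152)) (array([ 0.3608, -0.2964, -0.7762]), np.float64(0.131)) (array([ 0.3617, -0.297 , -0.7592]), np.float64(0.078))
```

>>> play_rows(motion=[-0.045,0.247,-0.333,0,0,0,-0.045,0.247,-0.333,0,0,0,-0.045,0.247,-0.333,0,0,0,-0.045,0.247,-0.333,0,0,0,-0.045,0.247,-0.333,0,0,0], gripper=-0.35)

```text
time: 8.32
tcp_pos: [0.4632, -0.0626, 0.0197]
tool_rot: [-3.141, -0.0, 1.569]
ft_force: [1.3, -0.1, -1.0]
gripper_width: 0.674
grasp_force: 0.0
```

>>> play_rows(motion=[0,0,0,0,0,0])

```text
time: 8.45
tcp_pos: [0.4586, -0.0606, 0.0179]
tool_rot: [-3.131, -0.003, 1.572]
ft_force: [0.2, -0.6, 0.0]
gripper_width: 0.677
grasp_force: 0.0
```

>>> play_rows(motion=[0.013,0,-0.117,0,0,0,0,0,0,0,0,0])

```text
time: 8.7
tcp_pos: [0.4662, -0.064, 0.0041]
tool_rot: [-3.141, 0.0, 1.57]
ft_force: [-0.1, 1.1, 0.9]
gripper_width: 0.674
grasp_force: 0.0
```

>>> play_rows(motion=[0,0,0,0,0,0,0,0,0,0,0,0,0,0,0,0,0,0], gripper=1, force=15)

```text
time: 9.07
tcp_pos: [0.4663, -0.0633, 0.0051]
tool_rot: [3.14, 0.001, 1.571]
ft_force: [-0.9, -1.6, 4.7]
gripper_width: 0.578
grasp_force: 15.0
```

>>> play_rows(motion=[0,0,0.4,0,0,0,0,0,0.4,0,0,0])

```text
time: 9.32
tcp_pos: [0.4647, -0.0625, 0.1252]
tool_rot: [-3.139, -0.001, 1.571]
ft_force: [1.4, -0.1, 0.4]
gripper_width: 0.58
grasp_force: 15.0
```

>>> play_rows(motion=[0.03,-0.358,0,0,0,0,0.03,-0.358,0,0,0,0,0.03,-0.358,0,0,0,0,0.03,-0.358,0,0,0,0,0.03,-0.358,0,0,0,0])

```text
time: 9.95
tcp_pos: [0.4879, -0.3328, 0.1246]
tool_rot: [3.141, -0.0, 1.571]
ft_force: [0.3, 0.8, 0.0]
gripper_width: 0.58
grasp_force: 15.0
```

>>> play_rows(motion=[0.03,-0.358,0,0,0,0,0.03,-0.358,0,0,0,0,0,0,0,0,0,0,0,0,0,0,0,0])

```text
time: 10.45
tcp_pos: [0.4965, -0.4377, 0.1239]
tool_rot: [-3.141, -0.002, 1.57]
ft_force: [-0.8, -0.6, -0.4]
gripper_width: 0.58
grasp_force: 15.0
```

>>> play_rows(motion=[0.02,0,-0.27,0,0,0,0,0,-0.27,0,0,0,0,0,0,0,0,0])

```text
time: 10.82
tcp_pos: [0.4979, -0.4343, 0.0404]
tool_rot: [-3.136, -0.006, 1.572]
ft_force: [-1.2, -0.2, 0.5]
gripper_width: 0.58
grasp_force: 15.0
```

>>> play_rows(motion=[0,0,0,0,0,0,0,0,0,0,0,0], gripper=-0.35)

```text
time: 11.08
tcp_pos: [0.5013, -0.4393, 0.0455]
tool_rot: [3.139, 0.002, 1.571]
ft_force: [-0.0, -0.2, -0.4]
gripper_width: 0.674
grasp_force: 0.0
```

>>> play_rows(motion=[0,0,0.4,0,0,0,0,0,0.4,0,0,0,-0.02,0.089,0,0,0,-1,-0.02,0.089,0,0,0,-1,-0.02,0.089,0,0,0,-1])

```text
time: 11.7
tcp_pos: [0.4915, -0.3987, 0.1654]
tool_rot: [3.139, 0.002, 1.328]
ft_force: [0.8, -1.0, -0.1]
gripper_width: 0.672
grasp_force: 0.0
```

>>> play_rows(motion=[-0.02,0.089,0,0,0,-1,-0.02,0.089,0,0,0,-1,-0.02,0.089,0,0,0,-1,-0.02,0.089,0,0,0,-1,-0.02,0.089,0,0,0,-1])

```text
time: 12.32
tcp_pos: [0.4766, -0.3318, 0.1651]
tool_rot: [3.139, 0.0, 0.928]
ft_force: [0.3, 0.4, -0.1]
gripper_width: 0.675
grasp_force: 0.0
```

>>> play_rows(motion=[-0.02,0.089,0,0,0,-1,-0.02,0.089,0,0,0,-1,-0.02,0.089,0,0,0,-1,-0.02,0.089,0,0,0,-1,-0.02,0.089,0,0,0,-1])

```text
time: 12.95
tcp_pos: [0.4616, -0.2651, 0.165]
tool_rot: [3.139, -0.001, 0.528]
ft_force: [0.0, 0.5, 0.7]
gripper_width: 0.675
grasp_force: 0.0
```

>>> play_rows(motion=[-0.02,0.089,0,0,0,-1,-0.02,0.089,0,0,0,-1,-0.02,0.089,0,0,0,-1,-0.02,0.089,0,0,0,-1,-0.02,0.089,0,0,0,-1])

```text
time: 13.58
tcp_pos: [0.4467, -0.1983, 0.1649]
tool_rot: [3.14, -0.002, 0.128]
ft_force: [-0.3, 0.6, 0.1]
gripper_width: 0.673
grasp_force: 0.0
```

>>> play_rows(motion=[-0.02,0.089,0,0,0,-1,-0.02,0.089,0,0,0,-1,0,0,0,0,0,-0.34,0,0,0,0,0,0])

```text
time: 14.08
tcp_pos: [0.4408, -0.1722, 0.1642]
tool_rot: [3.141, -0.002, -0.055]
ft_force: [-0.7, -0.4, -0.3]
gripper_width: 0.672
grasp_force: 0.0
```

```bash
python3 - <<'E'
from h import *
s=log(); print(s['tcp_pos'].round(4),s['tool_rot'].round(4),s['joints'].round(3)); w=get_image('wrist'); save(w,'wrist4.png')
d=get_image('side'); print([(np.round(r['point']).astype(int).tolist(),round(r['conf'],2),at_z(d,r['point'],.01).round(3)) for r in look_for('cap0',d)])
p=proj(w,[[.357,-.167,.008],[.508,-.1755,.008]]); print(p)
print([(np.round(r['point']).astype(int).tolist(),round(r['conf'],2),at_z(w,r['point'],.01).round(3)) for r in look_for('scoop0',w)])
E
```

```text
[ 0.4408 -0.1722  0.1642] [ 3.1406e+00 -1.9000e-03 -5.5300e-02] [-0.519  0.244  1.85  -0.     1.045  1.108]
[([368, 282], 0.89, array([0.365, 0.085, 0.01 ])), ([426, 128], 0.2, array([ 0.297, -0.47 ,  0.01 ])), ([258, 347], 0.19, array([0.544, 0.283, 0.01 ]))]
[[321.86401681 302.77561213]
 [322.06859668 144.29985917]]
[([320, 194], 0.73, array([ 0.465, -0.171,  0.01 ]))]
```

View pics/wrist4.png

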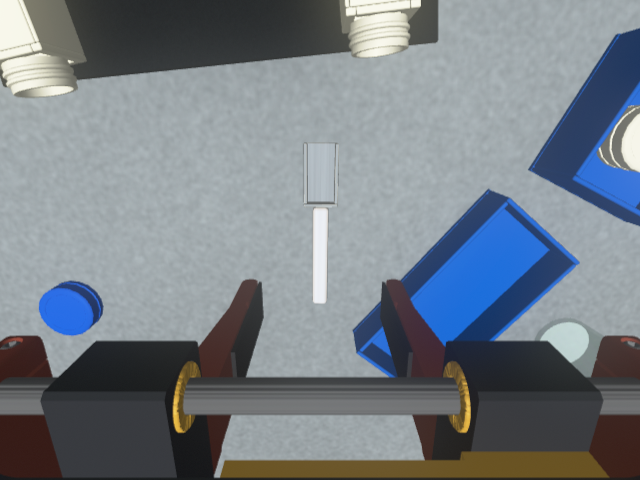

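The scoop is aligned between the fingers, its handle running from (322,303) up to (321,145). The second cap is visible in the tub at (625,140). I grasp the scoop.

>>> play_rows(motion=[-0.02,0.007,-0.355,0,0,0,0,0,-0.355,0,0,0,0,0,-0.355,0,0,0,0,0,0,0,0,0])

```text
time: 14.78
tcp_pos: [0.4386, -0.1717, 0.0022]
tool_rot: [3.141, -0.001, -0.057]
ft_force: [0.3, 0.3, -0.2]
gripper_width: 0.672
grasp_force: 0.0
```

>>> play_rows(motion=[0,0,0,0,0,0,0,0,0,0,0,0,0,0,0,0,0,0,0,0,0,0,0,0,0,0,0,0,0,0], gripper=1, force=25)

```text
time: 15.4
tcp_pos: [0.4372, -0.1706, 0.0037]
tool_rot: [3.142, -0.0, -0.056]
ft_force: [-0.3, 0.8, 1.1]
gripper_width: 0.159
grasp_force: 25.0
```

>>> play_rows(motion=[0,0,0.4,0,0,0,0,0,0.4,0,0,0,0,0,0,0,0,0])

```text
time: 15.78
tcp_pos: [0.4402, -0.1722, 0.1277]
tool_rot: [3.138, -0.008, -0.056]
ft_force: [-0.0, 0.1, -0.5]
gripper_width: 0.156
grasp_force: 25.0
```

>>> play_rows(motion=[-0.047,-0.087,0,0,0,-0.984,-0.047,-0.087,0,0,0,-0.984,-0.047,-0.087,0,0,0,-0.984,-0.047,-0.087,0,0,0,-0.984,-0.047,-0.087,0,0,0,-0.984])

```text
time: 16.4
tcp_pos: [0.4007, -0.2355, 0.1224]
tool_rot: [-3.141, 0.002, -0.453]
ft_force: [0.1, 0.2, -1.4]
gripper_width: 0.159
grasp_force: 25.0
```

>>> play_rows(motion=[-0.047,-0.087,0,0,0,-0.984,-0.047,-0.087,0,0,0,-0.984,-0.047,-0.087,0,0,0,-0.984,-0.047,-0.087,0,0,0,-0.984,0,0,0,0,0,0])

```text
time: 17.02
tcp_pos: [0.3728, -0.288, 0.1226]
tool_rot: [-3.141, 0.002, -0.766]
ft_force: [0.3, 0.4, -1.1]
gripper_width: 0.156
grasp_force: 25.0
```

```bash
python3 - <<'E'
from h import *
s=log(); print(s['tcp_pos'].round(4),s['tool_rot'].round(4),s['joints'].round(3)); w=get_image('wrist'); save(w,'wrist5.png')
d=get_image('side'); print([(np.round(r['point']).astype(int).tolist(),round(r['conf'],2),at_z(d,r['point'],.0).round(3)) for r in look_for('beaker',d)])
E
```

```text
[ 0.3728 -0.288   0.1226] [-3.1415e+00  1.7000e-03 -7.6560e-01] [-0.805  0.303  1.897  0.     0.943  1.532]
[([428, 125], 0.73, array([ 0.292, -0.498,  0.   ])), ([190, 263], 0.62, array([0.756, 0.114, 0.   ]))]
```

View pics/wrist5.png

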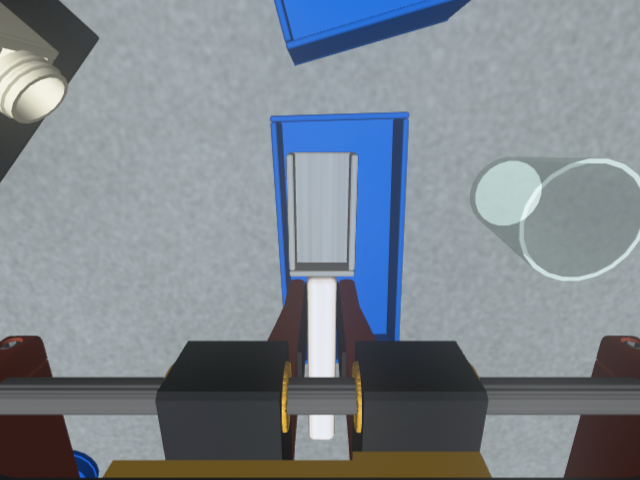

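The scoop is over the tray and lined up with it, tip at (322,155) and tray rim at (272–408,115). I lower and release it.

>>> play_rows(motion=[0,0,-0.355,0,0,0,0,0,-0.355,0,0,0,0,0,0,0,0,0])

```text
time: 17.55
tcp_pos: [0.3713, -0.2849, 0.0142]
tool_rot: [-3.141, 0.009, -0.764]
ft_force: [-0.8, -0.1, 0.5]
gripper_width: 0.159
grasp_force: 25.0
```

>>> play_rows(motion=[0,0,0,0,0,0,0,0,0,0,0,0], gripper=0.45)

```text
time: 17.8
tcp_pos: [0.375, -0.2892, 0.0191]
tool_rot: [3.142, -0.004, -0.764]
ft_force: [-1.1, -0.6, 0.3]
gripper_width: 0.271
grasp_force: 0.0
```

>>> play_rows(motion=[0,0,0.4,0,0,0,0,0,0.4,0,0,0,0,0,0.2,0,0,0])

```text
time: 18.18
tcp_pos: [0.3753, -0.2896, 0.1723]
tool_rot: [3.141, -0.008, -0.765]
ft_force: [1.1, 0.0, -0.4]
gripper_width: 0.275
grasp_force: 0.0
```

>>> play_rows(motion=[0.0313,0.23,0,0,0,0.974,0.0313,0.23,0,0,0,0.974,0.0313,0.23,0,0,0,0.974,0.0313,0.23,0,0,0,0.974,0.0313,0.23,0,0,0,0.974], gripper=-0.3)

```text
time: 18.8
tcp_pos: [0.3978, -0.1147, 0.1691]
tool_rot: [3.141, -0.004, -0.373]
ft_force: [0.0, -0.2, -0.2]
gripper_width: 0.648
grasp_force: 0.0
```

>>> play_rows(motion=[0.0313,0.23,0,0,0,0.974,0.0313,0.23,0,0,0,0.974,0.0313,0.23,0,0,0,0.974,0.0313,0.23,0,0,0,0.974,0.0313,0.23,0,0,0,0.974])

```text
time: 19.42
tcp_pos: [0.4214, 0.0582, 0.1691]
tool_rot: [3.142, -0.004, 0.017]
ft_force: [0.6, 0.1, -0.0]
gripper_width: 0.649
grasp_force: 0.0
```

>>> play_rows(motion=[0.0313,0.23,0,0,0,0.974,0.0313,0.23,0,0,0,0.974,0.0313,0.23,0,0,0,0.974,0.0313,0.23,0,0,0,0.974,0,0,0,0,0,0])

```text
time: 20.05
tcp_pos: [0.4404, 0.197, 0.1691]
tool_rot: [-3.141, -0.004, 0.329]
ft_force: [-0.3, -1.8, -0.7]
gripper_width: 0.65
grasp_force: 0.0
```

```bash
python3 - <<'E'
from h import *
s=log(); print(s['tcp_pos'].round(4),s['tool_rot'].round(4),s['joints'].round(3)); w=get_image('wrist'); save(w,'wrist6.png')
f=w['frame'].astype(int); 
print('pred',proj(w,[[.3642,.1683,.008],[.5078,.2168,.007]]).round(1))
# handle: near-white bluish pixels
m=((f.min(2)>200)&(f[...,0]-f[...,2]<4)).astype(np.uint8); m[330:]=0
n,l,st,c=cv2.connectedComponentsWithStats(m)
for i in range(1,n):
    if st[i,4]>150:
        ys,xs=np.where(l==i); (cc,wh,an)=cv2.minAreaRect(np.c_[xs,ys].astype(np.float32)); b=cv2.boxPoints((cc,wh,an)); print(st[i],np.round(cc),np.round(wh),an)
        e=sorted(b.tolist(),key=lambda q:q[1]); a1=at_z(w,np.mean(e[:2],0),.016); a2=at_z(w,np.mean(e[2:],0),.016); print(a1,a2,np.linalg.norm(a1-a2),np.arctan2(*(a1-a2)[1::-1]))
print([(np.round(r['point']).astype(int).tolist(),round(r['conf'],2),at_z(w,r['point'],.01).round(3)) for r in look_for('scoop0',w)])
d=get_image('side');print([(np.round(r['point']).astype(int).tolist(),round(r['conf'],2),at_z(d,r['point'],.01).round(3)) for r in look_for('scoop0',d)])
for k,x0 in(('jar',[.62,.04,3.29]),): print(fit(k,'white',[d],x0))
E
```

```text
[0.4404 0.197  0.1691] [-3.1414 -0.0043  0.3291] [2.770e-01 2.500e-01 1.827e+00 1.000e-03 1.061e+00 1.518e+00]
pred [[325.  299. ]
 [326.1 141.5]]
[ 320  209   12   93 1081] [326. 255.] [92. 11.] 90.0
[0.45267069 0.19840294 0.016     ] [0.36616141 0.1685459  0.016     ] 0.09151665734515421 0.3323307575378254
[([327, 192], 0.82, array([0.467, 0.201, 0.01 ]))]
[([390, 164], 0.73, array([ 0.373, -0.298,  0.01 ])), ([314, 319], 0.63, array([0.455, 0.2  , 0.01 ]))]
(array([0.6192, 0.0402, 3.2991]), np.float64(0.035))
```

>>> play_rows(motion=[0,0,-0.364,0,0,0,0,0,-0.364,0,0,0,0,0,-0.364,0,0,0,0,0,0,0,0,0])

```text
time: 20.75
tcp_pos: [0.4411, 0.1943, 0.0023]
tool_rot: [3.142, -0.001, 0.324]
ft_force: [0.2, -0.2, 0.5]
gripper_width: 0.651
grasp_force: 0.0
```

>>> play_rows(motion=[0,0,0,0,0,0,0,0,0,0,0,0,0,0,0,0,0,0,0,0,0,0,0,0,0,0,0,0,0,0], gripper=1, force=25)

```text
time: 21.38
tcp_pos: [0.4394, 0.195, 0.0035]
tool_rot: [3.142, -0.0, 0.326]
ft_force: [-1.0, -0.8, 3.4]
gripper_width: 0.158
grasp_force: 25.0
```

>>> play_rows(motion=[0,0,0.4,0,0,0,0,0,0.4,0,0,0,0,0,0,0,0,0])

```text
time: 21.75
tcp_pos: [0.4428, 0.1961, 0.1273]
tool_rot: [3.141, -0.009, 0.326]
ft_force: [0.2, -0.3, -1.1]
gripper_width: 0.156
grasp_force: 25.0
```

>>> play_rows(motion=[-0.0421,-0.2416,0,0,0,-0.974,-0.0421,-0.2416,0,0,0,-0.974,-0.0421,-0.2416,0,0,0,-0.974,-0.0421,-0.2416,0,0,0,-0.974,-0.0421,-0.2416,0,0,0,-0.974])

```text
time: 22.38
tcp_pos: [0.4065, 0.0129, 0.1221]
tool_rot: [-3.141, 0.002, -0.066]
ft_force: [0.9, -0.3, -1.3]
gripper_width: 0.159
grasp_force: 25.0
```

>>> play_rows(motion=[-0.0421,-0.2416,0,0,0,-0.974,-0.0421,-0.2416,0,0,0,-0.974,-0.0421,-0.2416,0,0,0,-0.974,-0.0421,-0.2416,0,0,0,-0.974,-0.0421,-0.2416,0,0,0,-0.974])

```text
time: 23.0
tcp_pos: [0.3751, -0.168, 0.1221]
tool_rot: [-3.141, 0.002, -0.456]
ft_force: [0.3, -0.8, -1.4]
gripper_width: 0.158
grasp_force: 25.0
```

>>> play_rows(motion=[-0.0421,-0.2416,0,0,0,-0.974,-0.0421,-0.2416,0,0,0,-0.974,-0.0421,-0.2416,0,0,0,-0.974,-0.0421,-0.2416,0,0,0,-0.974,0,0,0,0,0,0])

```text
time: 23.62
tcp_pos: [0.3506, -0.3143, 0.1222]
tool_rot: [3.141, 0.0, -0.768]
ft_force: [0.1, 0.6, -0.7]
gripper_width: 0.157
grasp_force: 25.0
```

```bash
python3 - <<'E'
from h import *
s=log(); print(s['tcp_pos'].round(4),s['tool_rot'].round(4),s['joints'].round(3)); w=get_image('wrist'); save(w,'wrist7.png')
E
```

```text
[ 0.3506 -0.3143  0.1222] [ 3.1414e+00  2.0000e-04 -7.6780e-01] [-0.878  0.302  1.899 -0.     0.94   1.461]
```

View pics/wrist7.png

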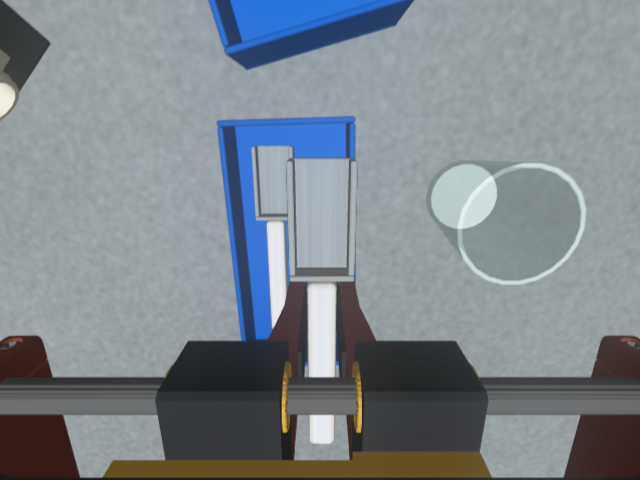

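The first scoop lies flat in the tray at (275,200), and the second hangs beside it at (322,220). The beaker at (463,195) is well clear. I lower and release.

>>> play_rows(motion=[0,0,-0.35,0,0,0,0,0,-0.35,0,0,0,0,0,0,0,0,0])

```text
time: 24.05
tcp_pos: [0.3482, -0.3078, 0.0151]
tool_rot: [-3.14, 0.01, -0.763]
ft_force: [-0.5, -0.1, -0.5]
gripper_width: 0.153
grasp_force: 25.0
```

>>> play_rows(motion=[0,0,0,0,0,0,0,0,0,0,0,0], gripper=0.45)

```text
time: 24.3
tcp_pos: [0.3522, -0.3133, 0.0202]
tool_rot: [3.141, -0.004, -0.764]
ft_force: [-0.4, -0.2, 0.6]
gripper_width: 0.271
grasp_force: 0.0
```

>>> play_rows(motion=[0,0,0.4,0,0,0,0,0,0.4,0,0,0,0,0,0.3,0,0,0])

```text
time: 24.68
tcp_pos: [0.3518, -0.3132, 0.1878]
tool_rot: [3.141, -0.006, -0.765]
ft_force: [0.3, -0.4, 0.1]
gripper_width: 0.274
grasp_force: 0.0
```

```bash
python3 - <<'E'
from h import *
s=log(); d=get_image('side'); save(d,'side8.png')
print('tray scoop',[(np.round(r['point']).astype(int).tolist(),round(r['conf'],2),at_z(d,r['point'],.01).round(3)) for r in look_for('scoop0',d)])
# FK fit
from scipy.optimize import least_squares
from scipy.spatial.transform import Rotation as R
D=[json.loads(l) for l in open('log.jsonl')]
D.append([[-0.1151347,.3588063,1.5103739,0,1.2725213,-.1151131],[.6,0,.22263],[3.14159,0,1.5708]])
Q=np.array([d[0] for d in D]); P=np.array([d[1] for d in D])
print(Q.round(3).tolist()); print(P.round(4).tolist())
def fk(q,L):
    h,a0,ly,a,b,e,t=L  # shoulder height, x offset, lateral, upper, forearm, elbow offset, wrist->tcp
    T=R.from_rotvec([0,0,q[0]]); R2=T*R.from_rotvec([0,q[1],0]); R3=R2*R.from_rotvec([0,q[2],0])
    R5=R3*R.from_rotvec([0,0,q[3]])*R.from_rotvec([0,q[4],0])
    return T.apply([a0,ly,h])+R2.apply([0,0,a])+R3.apply([e,0,b])+R5.apply([0,0,t])
r=least_squares(lambda L:(np.array([fk(q,L) for q in Q])-P).ravel(),[.4,0,.07,.45,.4,0,.3]); print(r.x.round(4),np.abs(r.fun).max(), r.jac.shape, np.linalg.svd(r.jac)[1].round(3))
E
```

```text
tray scoop [([390, 165], 0.81, array([ 0.373, -0.296,  0.01 ])), ([400, 161], 0.76, array([ 0.348, -0.316,  0.01 ]))]
[[0.057, 0.205, 1.581, -0.001, 1.355, 0.057], [-0.827, 0.542, 1.463, -0.001, 1.134, -0.824], [-0.583, 0.246, 1.537, 0.001, 1.35, -0.586], [-0.519, 0.244, 1.85, -0.0, 1.045, 1.108], [-0.805, 0.303, 1.897, 0.0, 0.943, 1.532], [0.277, 0.25, 1.827, 0.001, 1.061, 1.518], [-0.878, 0.302, 1.899, -0.0, 0.94, 1.461], [-0.874, 0.209, 1.828, 0.0, 1.099, 1.461], [-0.115, 0.359, 1.51, 0.0, 1.273, -0.115]]
[[0.5193, 0.0987, 0.2811], [0.499, -0.4413, 0.1244], [0.4992, -0.2461, 0.2768], [0.4408, -0.1722, 0.1642], [0.3728, -0.288, 0.1226], [0.4404, 0.197, 0.1691], [0.3506, -0.3143, 0.1222], [0.3518, -0.3132, 0.1878], [0.6, 0.0, 0.2226]]
[0.2656 0.     0.0689 0.6111 0.4336 0.1122 0.3804] 2.36060932625604e-05 (27, 7) [5.949 4.277 3.    0.393 0.325 0.234 0.006]
```

>>> play_rows(motion=[0.2,0.1,0.2,1,0,0,0.2,0.1,0.2,1,0,0,0.2,0.1,0.2,1,0,0,0,0,0,1,0,0,0,0,0,0,0,0], gripper=-1)

```text
time: 25.4
tcp_pos: [0.4409, -0.2681, 0.2732]
tool_rot: [-2.907, 0.219, -0.74]
ft_force: [0.1, -0.0, -0.6]
gripper_width: 0.806
grasp_force: 0.0
```

```bash
cat > kin.py <<'E'
import json, numpy as np
from scipy.optimize import least_squares
from scipy.spatial.transform import Rotation as R
rv=R.from_rotvec
def fk(q,L):
    h,ly,a,b,e,t,s4=L
    T=rv([0,0,q[0]]); R2=T*rv([0,q[1],0]); R3=R2*rv([0,q[2],0]); R5=R3*rv([0,0,s4*q[3]])*rv([0,q[4],0])
    return T.apply([0,ly,h])+R2.apply([0,0,a])+R3.apply([e,0,b])+R5.apply([0,0,t]), R5
def data():
    D=[json.loads(l) for l in open('log.jsonl')]
    return np.array([d[0] for d in D]),np.array([d[1] for d in D]),R.from_euler('xyz',[d[2] for d in D])
def fitL(s4):
    Q,P,_=data()
    r=least_squares(lambda L:(np.array([fk(q,[*L,s4])[0] for q in Q])-P).ravel(),[.27,.07,.61,.43,.11,.38]); return [*r.x,s4],np.abs(r.fun).max()
LO=np.array([-2.97,-1.01,.21,-.96,.2,-2.98]); HI=np.array([2.97,2.36,2.38,4.11,2.71,2.98])
E
python3 - <<'E'
from h import *; import kin
s=log(); print(s['joints'].round(4),s['tcp_pos'],s['tool_rot'])
for s4 in (1,-1):
    L,e=kin.fitL(s4); print(np.round(L,4),e)
Q,P,Rt=kin.data(); L=kin.fitL(1 if kin.fitL(1)[1]<kin.fitL(-1)[1] else -1)[0]
for q,r in zip(Q,Rt):   # residual tool roll: R5^-1 * Rtool, should be Rz(f(j6))
    x=(kin.fk(q,L)[1].inv()*r).as_rotvec(); print(x.round(3),(x[2]-q[5]).round(3),(x[2]+q[5]).round(3))
E
```

```text
[-0.8393  0.314   1.4979  0.2115  1.5706  1.4717] [ 0.44087889 -0.26813879  0.27315242] [-2.90744508  0.21905848 -0.74005398]
[0.2665 0.0689 0.6111 0.4336 0.1122 0.3813 1.    ] 7.134126622787562e-12
[-0.1178  0.0782  0.559   0.4096  0.0437  0.0166 -1.    ] 0.09582036259490656
[0.    0.    1.628] 1.571 1.685
[-0.    -0.     0.747] 1.571 -0.076
[-0.     0.     0.985] 1.571 0.399
[0.    0.    2.678] 1.571 3.786
[-0.     0.     3.103] 1.571 4.634
[0.    0.    3.089] 1.571 4.608
[-0.     0.     3.032] 1.571 4.493
[-0.     0.     3.032] 1.571 4.493
[0.    0.    3.043] 1.571 4.514
```

```bash
cat >> kin.py <<'E'
L=fitL(1)[0]
def ik(p,Rt,q0=None):
    """analytic; returns joints or None. Rt scipy Rotation of the tool"""
    h,ly,a,b,e,t,_=L
    M=Rt.as_matrix(); d=M[:,2]; wc=np.asarray(p)-t*d
    r=np.hypot(wc[0],wc[1])
    if r<ly: return None
    j1=np.arctan2(wc[1],wc[0])-np.arcsin(ly/r); x=np.sqrt(r*r-ly*ly); z=wc[2]-h
    l=np.hypot(b,e); D=np.hypot(x,z); c=(D*D-a*a-l*l)/(2*a*l)
    if abs(c)>1: return None
    g=np.arccos(c); j3=g-np.arctan2(e,b)
    j2=np.arctan2(x,z)-np.arctan2(l*np.sin(g),a+l*np.cos(g))
    R3=(rv([0,0,j1])*rv([0,j2,0])*rv([0,j3,0])); N=(R3.inv()*Rt).as_matrix()
    j5=np.arccos(np.clip(N[2,2],-1,1)); j4=np.arctan2(N[1,2],N[0,2]); j6=np.arctan2(N[2,1],-N[2,0])-np.pi/2
    if j4< -1.2: j4+=2*np.pi
    j6=(j6+np.pi)%(2*np.pi)-np.pi
    return np.array([j1,j2,j3,j4,j5,j6])
def margin(q): return np.min(np.minimum(q-LO,HI-q)) if q is not None else -9
def final(peg,psi,delta,g,lift=0.):
    d=np.array([np.cos(delta)*np.cos(psi),np.cos(delta)*np.sin(psi),-np.sin(delta)]); y=np.array([np.sin(psi),-np.cos(psi),0])
    Rt=R.from_matrix(np.c_[np.cross(y,d),y,d]); p=np.array([peg[0],peg[1],.075-g+lift])+.019*d
    return p,Rt
RACK=(.5540,.2729,.4995)
PEGS=[np.array(RACK[:2])+k*.095*np.array([-np.sin(RACK[2]),np.cos(RACK[2])]) for k in(-1,0,1)]
G=np.array([[x,y,z] for z in np.linspace(-.2,-.08,13) for x in np.linspace(-.0375,.0375,7) for y in np.linspace(-.089,.089,19)]+
 [[x,y,z] for z in np.linspace(-.08,0,9) for x in (-.011,0,.011) for y in (-.0575,-.04,.04,.0575)])
def clear(p,Rt,pegs,jars):
    X=Rt.apply(G)+p; m=X[:,2].min()
    for c,rad,top in [(q,.01,.09) for q in pegs]+[(q,.035,.135) for q in jars]+[(q,.045,.015) for q in pegs]:
        hd=np.hypot(X[:,0]-c[0],X[:,1]-c[1])-rad; m=min(m,np.maximum(hd,X[:,2]-top).min())
    return m
E
python3 - <<'E'
from kin import *
Q,P,Rt=data(); print(max(np.abs(ik(p,r)-q).max() for q,p,r in zip(Q,P,Rt)))
print(PEGS)
for k in (0,1,2):
  for g in (-.01,-.025):
    res=[]
    for psi in np.arange(0,2.4,.1):
      for de in (.2,.35,.5):
        ms=[margin(ik(*final(PEGS[k],psi,de,g,l))) for l in (0,.05,.1)]
        c=clear(*final(PEGS[k],psi,de,g),[PEGS[i] for i in range(3) if i!=k],[])
        if min(ms)>.05 and c>.008: res.append((round(psi,1),de,round(min(ms),2),round(c,3)))
    print(k,g,res)
E
```

```text
1.9675372442407024e-11
[array([0.59950374, 0.18950689]), array([0.554 , 0.2729]), array([0.50849626, 0.35629311])]
0 -0.01 [(np.float64(0.0), 0.5, np.float64(0.05), np.float64(0.01)), (np.float64(0.7), 0.35, np.float64(0.05), np.float64(0.026)), (np.float64(0.7), 0.5, np.float64(0.09), np.float64(0.026)), (np.float64(0.8), 0.2, np.float64(0.1), np.float64(0.024)), (np.float64(0.8), 0.35, np.float64(0.11), np.float64(0.024)), (np.float64(0.8), 0.5, np.float64(0.15), np.float64(0.024)), (np.float64(0.9), 0.2, np.float64(0.17), np.float64(0.024)), (np.float64(0.9), 0.35, np.float64(0.18), np.float64(0.024)), (np.float64(0.9), 0.5, np.float64(0.21), np.float64(0.024)), (np.float64(1.0), 0.2, np.float64(0.24), np.float64(0.026)), (np.float64(1.0), 0.35, np.float64(0.25), np.float64(0.025)), (np.float64(1.0), 0.5, np.float64(0.27), np.float64(0.025)), (np.float64(1.1), 0.2, np.float64(0.32), np.float64(0.029)), (np.float64(1.1), 0.35, np.float64(0.33), np.float64(0.028)), (np.float64(1.1), 0.5, np.float64(0.34), np.float64(0.028)), (np.float64(1.2), 0.2, np.float64(0.4), np.float64(0.033))
[... 6623 characters left out ...]
 np.float64(0.024)), (np.float64(1.0), 0.5, np.float64(0.07), np.float64(0.01))]
2 -0.025 [(np.float64(0.1), 0.2, np.float64(0.09), np.float64(0.024)), (np.float64(0.1), 0.35, np.float64(0.07), np.float64(0.024)), (np.float64(0.2), 0.5, np.float64(0.08), np.float64(0.024)), (np.float64(1.0), 0.5, np.float64(0.07), np.float64(0.016)), (np.float64(1.8), 0.5, np.float64(0.61), np.float64(0.01)), (np.float64(1.9), 0.5, np.float64(0.68), np.float64(0.011)), (np.float64(2.0), 0.5, np.float64(0.76), np.float64(0.011)), (np.float64(2.1), 0.5, np.float64(0.83), np.float64(0.011)), (np.float64(2.2), 0.5, np.float64(0.91), np.float64(0.011)), (np.float64(2.3), 0.5, np.float64(0.95), np.float64(0.011))]
```

```bash
cat >> kin.py <<'E'
from scipy.spatial.transform import Slerp
def jarT(x,y,yaw): return np.array([x,y,.029]), R.from_euler('z',yaw)
def grasp(jar,g,tilt,up=.004):
    """tool pose to grasp lying jar; tilt: tool points down and tilt towards the mouth"""
    p,Rj=jarT(*jar); m=Rj.apply([1,0,0]); d=np.cos(tilt)*np.array([0,0,-1])+np.sin(tilt)*m
    y=np.cross([0,0,1],m); 
    Rt=R.from_matrix(np.c_[np.cross(y,d),y,d]); return p+g*m+[0,0,up]+.019*d, Rt
def hang(jar,T,peg,psi,lift):
    """tool pose with jar over peg, mouth down, given tool pose T at grasp"""
    p,Rj=jarT(*jar); rp=Rj.inv().apply(T[0]-p); rr=Rj.inv()*T[1]
    h=np.array([np.cos(psi),np.sin(psi),0]); x=np.array([0,0,-1.]); z=-h # jar z (was up) turns to face the gripper
    Jf=R.from_matrix(np.c_[x,np.cross(z,x),z]); o=np.array([peg[0],peg[1],.075+lift])
    return o+Jf.apply(rp), Jf*rr
def path(A,B,n):
    w=(B[1]*A[1].inv()).as_rotvec()/n
    return [(A[0]+(B[0]-A[0])*i/n, rv(w*i)*A[1]) for i in range(n+1)], np.r_[(B[0]-A[0])/n/.15, w/.08]
def rate(ps):
    q=[ik(*t) for t in ps]
    if any(v is None for v in q): return -9,9,None
    q=np.array(q); dv=np.abs(np.diff(q,axis=0))/.125/np.array([2.39,2.39,3.14,3.14,3.14,3.14])
    return min(margin(v) for v in q), (dv.max() if len(dv) else 0), q
E
python3 - <<'E'
from kin import *
for name,jar,g,tilts,pegk,psis,others in (('jar0',(.6194,.0405,3.291),-.025,(.35,.45,.5),1,(.9,.95,1.,1.05,1.9,2.0),[]),('jar1',(.6325,-.219,3.2),-.01,(.1,.2,.3),0,(.9,1.0,1.2,1.4),[PEGS[1]])):
  for ti in tilts:
    T0=grasp(jar,g,ti); pre=(T0[0]-.1*T0[1].as_matrix()[:,2],T0[1]); up=(T0[0]+[0,0,.15],T0[1])
    a=rate(path(pre,T0,3)[0])[0]; b=rate(path(T0,up,4)[0])[0]
    for psi in psis:
      H=hang(jar,T0,PEGS[pegk],psi,.12); F=hang(jar,T0,PEGS[pegk],psi,0)
      n=int(np.ceil(np.linalg.norm((H[1]*up[1].inv()).as_rotvec())/.079)); m,v,q=rate(path(up,H,n)[0])
      e=rate(path(H,F,4)[0])[0]; c=clear(*F,[PEGS[i] for i in range(3) if i!=pegk],others)
      print(name,ti,psi,'pre',round(a,2),'lift',round(b,2),'n',n,'turn',round(m,2),round(v,2),'low',round(e,2),'clear',round(c,3), 'j4',(q[:,3].min().round(2),q[:,3].max().round(2)) if q is not None else '')
E
```

```text
jar0 0.35 0.9 pre 0.91 lift 0.91 n 22 turn 0.07 0.55 low 0.05 clear 0.019 j4 (np.float64(-0.05), np.float64(1.93))
jar0 0.35 0.95 pre 0.91 lift 0.91 n 22 turn 0.11 0.51 low 0.09 clear 0.018 j4 (np.float64(-0.05), np.float64(1.84))
jar0 0.35 1.0 pre 0.91 lift 0.91 n 23 turn 0.14 0.46 low 0.12 clear 0.015 j4 (np.float64(-0.05), np.float64(1.76))
jar0 0.35 1.05 pre 0.91 lift 0.91 n 23 turn 0.17 0.44 low 0.15 clear 0.01 j4 (np.float64(-0.05), np.float64(1.69))
jar0 0.35 1.9 pre 0.91 lift 0.91 n 28 turn 0.76 0.24 low 0.82 clear 0.001 j4 (np.float64(-0.05), np.float64(0.97))
jar0 0.35 2.0 pre 0.91 lift 0.91 n 29 turn 0.82 0.23 low 0.9 clear 0.002 j4 (np.float64(-0.05), np.float64(0.92))
jar0 0.45 0.9 pre 0.79 lift 0.88 n 22 turn 0.11 0.54 low 0.07 clear 0.02 j4 (np.float64(-0.07), np.float64(1.84))
jar0 0.45 0.95 pre 0.79 lift 0.88 n 22 turn 0.14 0.51 low 0.1 clear 0.018 j4 (np.float64(-0.07), np.float64(1.76))
jar0 0.45 1.0 pre 0.79 lift 0.88 n 23 turn 0.17 0.46 low 0.14 clear 0.015 j4 (np.float64(-0.07), np.float64(1.68))
jar0 0.45 1.05 pre 0.79 lift 0.88 n 23 turn 0.2 0.44 low 0.17 clea
[... 1617 characters left out ...]
09), np.float64(1.65))
jar1 0.2 1.2 pre 0.87 lift 0.87 n 24 turn 0.39 0.3 low 0.4 clear 0.012 j4 (np.float64(-0.09), np.float64(1.42))
jar1 0.2 1.4 pre 0.87 lift 0.87 n 25 turn 0.54 0.26 low 0.56 clear 0.023 j4 (np.float64(-0.09), np.float64(1.26))
jar1 0.3 0.9 pre 0.84 lift 0.84 n 23 turn 0.18 0.39 low 0.17 clear 0.001 j4 (np.float64(-0.12), np.float64(1.74))
jar1 0.3 1.0 pre 0.84 lift 0.84 n 23 turn 0.25 0.36 low 0.25 clear 0.003 j4 (np.float64(-0.12), np.float64(1.6))
jar1 0.3 1.2 pre 0.84 lift 0.84 n 24 turn 0.4 0.3 low 0.4 clear 0.011 j4 (np.float64(-0.12), np.float64(1.38))
jar1 0.3 1.4 pre 0.84 lift 0.84 n 25 turn 0.56 0.26 low 0.56 clear 0.022 j4 (np.float64(-0.12), np.float64(1.21))
```

```bash
cat >> kin.py <<'E'
def now():
    from plant import monitor
    s=monitor.sense(); return s['tcp_pos'],R.from_euler('xyz',s['tool_rot'])
def plan(A,B,label,dmax=.055):
    n=max(int(np.ceil(np.linalg.norm((B[1]*A[1].inv()).as_rotvec())/.079)),int(np.ceil(np.linalg.norm(B[0]-A[0])/dmax)),1)
    ps,row=path(A,B,n); m,v,q=rate(ps); print(label,'n',n,'row',row.round(4).tolist(),'margin',round(m,2),'rate',round(v,2),'end',B[0].round(4))
E
python3 - <<'E'
from kin import *
from h import *
d=get_image('side'); s=get_image('scene'); jd=fit('jar','white',[d],[.62,.04,3.29]); print(jd, fit('jar','white',[s],[.62,.04,3.29]))
T0=grasp((.6194,.0405,3.291),-.025,.45); pre=(T0[0]-.12*T0[1].as_matrix()[:,2],T0[1])
print(T0[0]); plan(now(),pre,'pre')
E
```

```text
(array([0.6192, 0.0403, 3.2848]), np.float64(0.043)) (array([0.6185, 0.0392, 3.2863]), np.float64(0.073))
[0.63594921 0.04299114 0.01589151]
pre n 13 row [0.1268, 0.163, -0.0765, -0.1448, 0.2838, 0.9214] margin 0.75 rate 0.26 end [0.6876 0.0508 0.1239]
```

>>> play_rows(motion=[0.1268,0.163,-0.0765,-0.1448,0.2838,0.9214,0.1268,0.163,-0.0765,-0.1448,0.2838,0.9214,0.1268,0.163,-0.0765,-0.1448,0.2838,0.9214,0.1268,0.163,-0.0765,-0.1448,0.2838,0.9214,0.1268,0.163,-0.0765,-0.1448,0.2838,0.9214], gripper=-1)

```text
time: 26.12
tcp_pos: [0.536, -0.1439, 0.2158]
tool_rot: [-3.021, 0.283, -0.396]
ft_force: [0.2, -0.0, 0.3]
gripper_width: 0.996
grasp_force: 0.0
```

>>> play_rows(motion=[0.1268,0.163,-0.0765,-0.1448,0.2838,0.9214,0.1268,0.163,-0.0765,-0.1448,0.2838,0.9214,0.1268,0.163,-0.0765,-0.1448,0.2838,0.9214,0.1268,0.163,-0.0765,-0.1448,0.2838,0.9214,0.1268,0.163,-0.0765,-0.1448,0.2838,0.9214])

```text
time: 26.75
tcp_pos: [0.6311, -0.0218, 0.1585]
tool_rot: [-3.107, 0.381, -0.055]
ft_force: [0.6, -1.2, -0.5]
gripper_width: 0.998
grasp_force: 0.0
```

>>> play_rows(motion=[0.1268,0.163,-0.0765,-0.1448,0.2838,0.9214,0.1268,0.163,-0.0765,-0.1448,0.2838,0.9214,0.1268,0.163,-0.0765,-0.1448,0.2838,0.9214,0,0,0,0,0,0,0,0,0,0,0,0])

```text
time: 27.38
tcp_pos: [0.6876, 0.0503, 0.1243]
tool_rot: [-3.141, 0.451, 0.15]
ft_force: [-0.0, -0.0, 0.4]
gripper_width: 1.002
grasp_force: 0.0
```

```bash
python3 - <<'E'
from kin import *
from h import *
d=get_image('side'); jd=fit('jar','white',[d],[.62,.04,3.29]); print(jd)
T0=grasp((.6194,.0405,3.289),-.025,.45); pre=(T0[0]-.12*T0[1].as_matrix()[:,2],T0[1])
A=now(); print(A[0],((pre[1]*A[1].inv()).as_rotvec()).round(4),pre[0]); plan(A,T0,'down')
E
```

```text
(array([0.6193, 0.04  , 3.282 ]), np.float64(0.054))
[0.68768473 0.04968131 0.12475408] [-0.0003 -0.0001 -0.0013] [0.68758397 0.05062425 0.12394516]
down n 3 row [-0.115, -0.0149, -0.2419, -0.0014, -0.0002, -0.0053] margin 0.75 rate 0.22 end [0.636  0.043  0.0159]
```

>>> play_rows(motion=[-0.115,-0.0149,-0.242,0,0,-0.005,-0.115,-0.0149,-0.242,0,0,-0.005,-0.115,-0.0149,-0.242,0,0,-0.005,0,0,0,0,0,0])

```text
time: 27.92
tcp_pos: [0.6329, 0.0424, 0.0141]
tool_rot: [-3.14, 0.456, 0.147]
ft_force: [0.5, -0.7, 0.9]
gripper_width: 0.999
grasp_force: 0.0
```

>>> play_rows(motion=[0,0,0,0,0,0,0,0,0,0,0,0,0,0,0,0,0,0,0,0,0,0,0,0], gripper=1, force=35)

```text
time: 28.42
tcp_pos: [0.6371, 0.0438, 0.0157]
tool_rot: [-3.141, 0.449, 0.149]
ft_force: [0.3, -0.3, -0.4]
gripper_width: 0.588
grasp_force: 0.0
```

```bash
python3 - <<'E'
from kin import *
from h import *
d=get_image('side'); jd=fit('jar','white',[d],[.62,.04,3.29]); print(jd)
A=now(); jar=(.6194,.0405,3.288); print(A[0],A[1].as_euler('xyz'))
json.dump([A[0].tolist(),A[1].as_euler('xyz').tolist()],open('g0.json','w'))
up=(A[0]+[0,0,.15],A[1]); plan(A,up,'up'); H=hang(jar,A,PEGS[1],.97,.12); plan(up,H,'turn')
s=monitor.sense(); print(s['gripper_width'],s['grasp_force'],s['ft_force'])
E
```

```text
(array([0.6171, 0.04  , 3.2945]), np.float64(0.323))
[0.63702964 0.04382351 0.01567065] [-3.14060479  0.44934154  0.14912294]
up n 3 row [0.0, 0.0, 0.3333, 0.0, 0.0, 0.0] margin 0.88 rate 0.21 end [0.637  0.0438 0.1657]
turn n 22 row [-0.0231, 0.0729, 0.0143, 0.4838, -0.7748, 0.3656] margin 0.15 rate 0.5 end [0.5609 0.2843 0.2129]
0.5660322877913613 34.998779296875 [0.32744132 0.9809653  2.13986161]
```

>>> play_rows(motion=[0,0,0.3333,0,0,0,0,0,0.3333,0,0,0,0,0,0.3333,0,0,0])

```text
time: 28.85
tcp_pos: [0.6363, 0.0439, 0.1664]
tool_rot: [-3.14, 0.451, 0.149]
ft_force: [0.2, -0.2, -0.1]
gripper_width: 0.574
grasp_force: 35.0
```

>>> play_rows(motion=[-0.0231,0.0729,0.0143,0.4838,-0.7748,0.3656,-0.0231,0.0729,0.0143,0.4838,-0.7748,0.3656,-0.0231,0.0729,0.0143,0.4838,-0.7748,0.3656,-0.0231,0.0729,0.0143,0.4838,-0.7748,0.3656,-0.0231,0.0729,0.0143,0.4838,-0.7748,0.3656])

```text
time: 29.48
tcp_pos: [0.6189, 0.0989, 0.1761]
tool_rot: [-3.022, 0.101, 0.331]
ft_force: [-0.7, 0.5, -0.6]
gripper_width: 0.568
grasp_force: 35.0
```

>>> play_rows(motion=[-0.0231,0.0729,0.0143,0.4838,-0.7748,0.3656,-0.0231,0.0729,0.0143,0.4838,-0.7748,0.3656,-0.0231,0.0729,0.0143,0.4838,-0.7748,0.3656,-0.0231,0.0729,0.0143,0.4838,-0.7748,0.3656,-0.0231,0.0729,0.0143,0.4838,-0.7748,0.3656])

```text
time: 30.1
tcp_pos: [0.6014, 0.1535, 0.1868]
tool_rot: [-2.965, -0.26, 0.475]
ft_force: [0.5, -0.1, -1.6]
gripper_width: 0.569
grasp_force: 35.0
```

>>> play_rows(motion=[-0.0231,0.0729,0.0143,0.4838,-0.7748,0.3656,-0.0231,0.0729,0.0143,0.4838,-0.7748,0.3656,-0.0231,0.0729,0.0143,0.4838,-0.7748,0.3656,-0.0231,0.0729,0.0143,0.4838,-0.7748,0.3656,-0.0231,0.0729,0.0143,0.4838,-0.7748,0.3656])

```text
time: 30.72
tcp_pos: [0.5841, 0.2082, 0.1977]
tool_rot: [-2.961, -0.625, 0.621]
ft_force: [-0.4, -0.2, -1.4]
gripper_width: 0.565
grasp_force: 35.0
```

>>> play_rows(motion=[-0.0231,0.0729,0.0143,0.4838,-0.7748,0.3656,-0.0231,0.0729,0.0143,0.4838,-0.7748,0.3656,-0.0231,0.0729,0.0143,0.4838,-0.7748,0.3656,-0.0231,0.0729,0.0143,0.4838,-0.7748,0.3656,-0.0231,0.0729,0.0143,0.4838,-0.7748,0.3656])

```text
time: 31.35
tcp_pos: [0.5671, 0.2627, 0.2084]
tool_rot: [-3.05, -0.985, 0.834]
ft_force: [-0.0, -0.3, -0.8]
gripper_width: 0.57
grasp_force: 35.0
```

>>> play_rows(motion=[-0.0231,0.0729,0.0143,0.4838,-0.7748,0.3656,-0.0231,0.0729,0.0143,0.4838,-0.7748,0.3656,0,0,0,0,0,0,0,0,0,0,0,0])

```text
time: 31.85
tcp_pos: [0.5606, 0.2841, 0.2123]
tool_rot: [3.137, -1.119, 0.974]
ft_force: [0.8, 0.4, 0.0]
gripper_width: 0.566
grasp_force: 35.0
```

```bash
cat >> h.py <<'E'
def sil3(p,pos,Rj):
    m=np.zeros(p['frame'].shape[:2],np.uint8)
    for q in PARTS['jar'][0]:
        cv2.fillConvexPoly(m,cv2.convexHull(np.round(proj(p,Rj.apply(q)+pos)).astype(np.int32)),1)
    return m
E
python3 - <<'E'
from kin import *
from h import *
g=json.load(open('g0.json')); G0=(np.array(g[0]),R.from_euler('xyz',g[1])); jar=(.6194,.0405,3.288)
A=now(); H=hang(jar,G0,PEGS[1],.97,.12); print(A[0],H[0],(H[1]*A[1].inv()).as_rotvec().round(4)); 
F=hang(jar,G0,PEGS[1],.97,.001); plan(A,F,'low',.03)
pj,Rj=jarT(*jar); rp=G0[1].inv().apply(pj-G0[0]); pos=A[0]+A[1].apply(rp); RJ=A[1]*G0[1].inv()*Rj
print('mouth',pos+RJ.apply([.06,0,0]),PEGS[1],'axis',RJ.apply([1,0,0]).round(3))
ims=[]
for n in('side','scene'):
    p=get_image(n); m=sil3(p,pos,RJ); v=p['frame'].copy(); v[(cv2.dilate(m,np.ones((3,3)))-m)>0]=[255,0,0]
    u=proj(p,pos)[0].astype(int); u=np.clip(u,100,[540,380]); ims.append(cv2.resize(v[u[1]-95:u[1]+95,u[0]-95:u[0]+95],(390,390)))
cv2.imwrite('pics/hang0.png',np.hstack(ims)[:,:,::-1])
E
```

```text
[0.56063548 0.28408434 0.21232383] [0.56094441 0.28429998 0.21292588] [ 0.0016 -0.0016  0.0003]
low n 4 row [0.0005, 0.0004, -0.1973, 0.0051, -0.005, 0.0008] margin 0.12 rate 0.29 end [0.5609 0.2843 0.0939]
mouth [0.55356236 0.27256019 0.1344278 ] [0.554  0.2729] axis [-0.002 -0.002 -1.   ]
```

View pics/hang0.png

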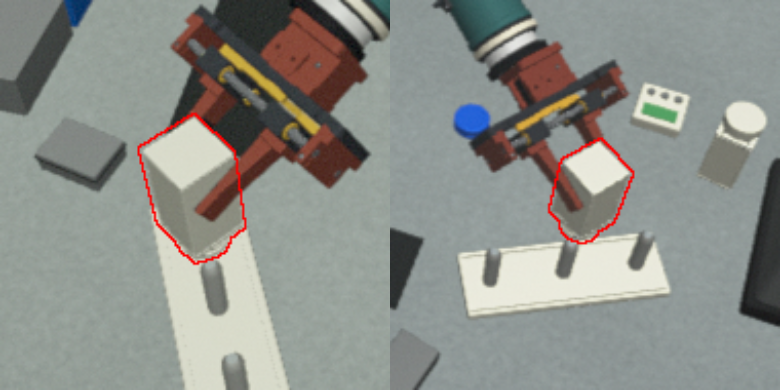

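The overlaid model outline matches the held jar in both views. The jar is vertical, its mouth within 1 mm of the middle peg's axis. I lower it, watching the force.

>>> play_rows(motion=[0.002,0.002,-0.197,0,0,0,0,0,-0.197,0,0,0,0,0,0,0,0,0])

```text
time: 32.33
tcp_pos: [0.5605, 0.2846, 0.152]
tool_rot: [-3.14, -1.119, 0.969]
ft_force: [0.5, 0.4, -0.4]
gripper_width: 0.57
grasp_force: 35.0
```

>>> play_rows(motion=[0,0,-0.197,0,0,0,0,0,-0.187,0,0,0,0,0,0,0,0,0])

```text
time: 32.7
tcp_pos: [0.5609, 0.2847, 0.0955]
tool_rot: [3.141, -1.12, 0.972]
ft_force: [-0.6, 0.2, -0.2]
gripper_width: 0.572
grasp_force: 35.0
```

>>> play_rows(motion=[0,0,0,0,0,0,0,0,0,0,0,0,0,0,0,0,0,0,0,0,0,0,0,0], gripper=-1)

```text
time: 33.2
tcp_pos: [0.5607, 0.2847, 0.0963]
tool_rot: [3.135, -1.121, 0.977]
ft_force: [0.0, 0.0, 0.0]
gripper_width: 0.975
grasp_force: 0.0
```

```bash
python3 - <<'E'
from kin import *
from h import *
A=now(); d=A[1].as_matrix()[:,2]; print(A[0],d.round(3),monitor.sense()['gripper_width'])
for b in (.04,.08,.12):
  B=(A[0]-b*d,A[1]); print(b,ik(*B),margin(ik(*B)))
B=(A[0]-.11*d,A[1]); plan(A,B,'back')
for v in (([-.05,-.09,.06]),([0,-.11,.05]),([0.03,-.11,.05])): plan(A,(A[0]+v,A[1]),str(v))
p=get_image('side'); print([(np.round(r['point']).tolist(),r['conf']) for r in look_for('jar0',p)])
E
```

```text
[0.56068024 0.28465173 0.09626738] [ 0.509  0.743 -0.435] 0.9748360206709781
0.04 [-0.28124006  0.72870421  2.30883876  1.84057376  1.0906433  -1.46257913] 0.07116124390004863
0.08 [-0.38592461  0.68321299  2.34439742  1.73026721  1.09965431 -1.44895016] 0.03560257600281158
0.12 [-0.49821508  0.63296408  2.37025406  1.60599987  1.11134563 -1.42029206] 0.009745936441693637
back n 3 row [-0.1245, -0.1815, 0.1063, 0.0, 0.0, 0.0] margin 0.02 rate 0.34 end [0.5047 0.203  0.1441]
[-0.05, -0.09, 0.06] n 3 row [-0.1111, -0.2, 0.1333, 0.0, 0.0, 0.0] margin 0.04 rate 0.35 end [0.5107 0.1947 0.1563]
[0, -0.11, 0.05] n 3 row [0.0, -0.2444, 0.1111, 0.0, 0.0, 0.0] margin 0.11 rate 0.33 end [0.5607 0.1747 0.1463]
[0.03, -0.11, 0.05] n 3 row [0.0667, -0.2444, 0.1111, 0.0, 0.0, 0.0] margin 0.11 rate 0.34 end [0.5907 0.1747 0.1463]
[([281.0, 162.0], 0.79), ([252.0, 317.0], 0.66), ([278.0, 120.0], 0.56)]
```

>>> play_rows(motion=[-0.03,-0.05,0.3,0,0,0,-0.03,-0.05,0.3,0,0,0,0,0,0.3,0,0,0,0,0,0,0,0,0])

```text
time: 33.8
tcp_pos: [0.5522, 0.2696, 0.2342]
tool_rot: [3.122, -1.123, 0.989]
ft_force: [0.2, -0.2, 0.5]
gripper_width: 0.998
grasp_force: 0.0
```

```bash
python3 - <<'E'
from kin import *
from h import *
A=now(); print(A[0],margin(ik(*A)))
z=np.array([-np.cos(.97),-np.sin(.97),0]); x=np.array([0,0,-1.]); RJ=R.from_matrix(np.c_[x,np.cross(z,x),z]); pos=np.array([*PEGS[1],.075])
ims=[]
for n in('side','scene'):
    p=get_image(n); m=sil3(p,pos,RJ); v=p['frame'].copy(); v[(cv2.dilate(m,np.ones((3,3)))-m)>0]=[255,0,0]
    u=proj(p,pos)[0].astype(int); ims.append(cv2.resize(v[u[1]-95:u[1]+95,u[0]-95:u[0]+95],(390,390)))
    print(n,'jar1',fit('jar','white',[p],[.632,-.219,3.2]))
cv2.imwrite('pics/hang1.png',np.hstack(ims)[:,:,::-1])
jar=(.6325,-.219,3.2); T0=grasp(jar,-.01,.2); pre=(T0[0]-.15*T0[1].as_matrix()[:,2],T0[1])
mid=(np.array([.58,.05,.3]),R.from_euler('xyz',[np.pi,-.5,.6])); plan(A,mid,'mid'); plan(mid,pre,'pre'); plan(A,pre,'direct')
E
```

```text
[0.55224178 0.26955308 0.23417944] 0.1485087383822501
side jar1 (array([ 0.6308, -0.2193,  3.2307]), np.float64(0.259))
scene jar1 (array([ 0.6331, -0.2205,  3.2096]), np.float64(0.24))
mid n 10 row [0.0185, -0.1464, 0.0439, -0.5472, 0.5613, -0.4523] margin 0.15 rate 0.43 end [0.58 0.05 0.3 ]
pre n 12 row [0.0491, -0.1483, -0.077, -0.2385, 0.6982, -0.5407] margin 0.58 rate 0.2 end [ 0.6685 -0.2169  0.1614]
direct n 20 row [0.0387, -0.1622, -0.0243, -0.4161, 0.7448, -0.486] margin 0.15 rate 0.39 end [ 0.6685 -0.2169  0.1614]
```

View pics/hang1.png

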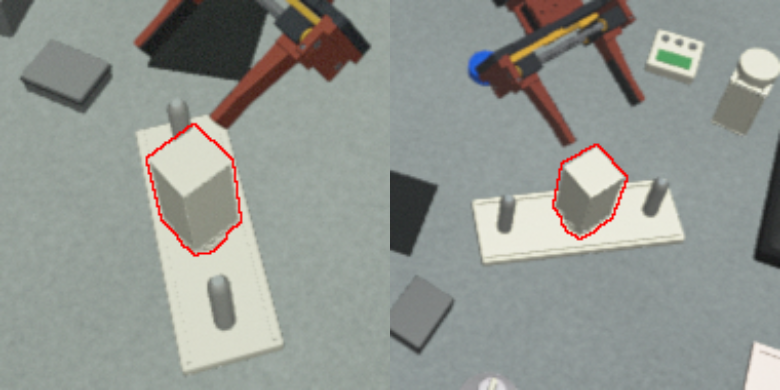

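Jar0 hangs fully down on the middle peg, its outline matching the model in both views. Now I go to jar1.

>>> play_rows(motion=[0.0387,-0.1622,-0.0243,-0.4161,0.7448,-0.486,0.0387,-0.1622,-0.0243,-0.4161,0.7448,-0.486,0.0387,-0.1622,-0.0243,-0.4161,0.7448,-0.486,0.0387,-0.1622,-0.0243,-0.4161,0.7448,-0.486,0.0387,-0.1622,-0.0243,-0.4161,0.7448,-0.486])

```text
time: 34.52
tcp_pos: [0.5797, 0.1475, 0.21]
tool_rot: [-2.969, -0.789, 0.632]
ft_force: [-0.3, -0.4, 0.4]
gripper_width: 0.999
grasp_force: 0.0
```

>>> play_rows(motion=[0.0387,-0.1622,-0.0243,-0.4161,0.7448,-0.486,0.0387,-0.1622,-0.0243,-0.4161,0.7448,-0.486,0.0387,-0.1622,-0.0243,-0.4161,0.7448,-0.486,0.0387,-0.1622,-0.0243,-0.4161,0.7448,-0.486,0.0387,-0.1622,-0.0243,-0.4161,0.7448,-0.486])

```text
time: 35.15
tcp_pos: [0.6085, 0.0262, 0.1913]
tool_rot: [-2.96, -0.447, 0.432]
ft_force: [0.8, 0.5, -0.4]
gripper_width: 0.997
grasp_force: 0.0
```

>>> play_rows(motion=[0.0387,-0.1622,-0.0243,-0.4161,0.7448,-0.486,0.0387,-0.1622,-0.0243,-0.4161,0.7448,-0.486,0.0387,-0.1622,-0.0243,-0.4161,0.7448,-0.486,0.0387,-0.1622,-0.0243,-0.4161,0.7448,-0.486,0.0387,-0.1622,-0.0243,-0.4161,0.7448,-0.486])

```text
time: 35.78
tcp_pos: [0.6375, -0.0953, 0.1727]
tool_rot: [-3.019, -0.11, 0.254]
ft_force: [0.1, 0.5, 0.2]
gripper_width: 0.999
grasp_force: 0.0
```

>>> play_rows(motion=[0.0387,-0.1622,-0.0243,-0.4161,0.7448,-0.486,0.0387,-0.1622,-0.0243,-0.4161,0.7448,-0.486,0.0387,-0.1622,-0.0243,-0.4161,0.7448,-0.486,0.0387,-0.1622,-0.0243,-0.4161,0.7448,-0.486,0.0387,-0.1622,-0.0243,-0.4161,0.7448,-0.486])

```text
time: 36.4
tcp_pos: [0.6666, -0.2168, 0.1541]
tool_rot: [-3.138, 0.21, 0.053]
ft_force: [0.6, 0.4, 0.0]
gripper_width: 0.997
grasp_force: 0.0
```

>>> play_rows(motion=[0,0,0,0,0,0,0,0,0,0,0,0])

```text
time: 36.65
tcp_pos: [0.6666, -0.2158, 0.1555]
tool_rot: [-3.137, 0.206, 0.054]
ft_force: [0.2, -0.1, 0.5]
gripper_width: 1.0
grasp_force: 0.0
```

```bash
python3 - <<'E'
from kin import *
from h import *
A=now(); print(A[0],A[1].as_euler('xyz'))
W=get_image('wrist'); S=get_image('scene'); D=get_image('side')
for n,p in (('w',W),('s',S),('d',D)): print(n,fit('jar','white',[p],[.6325,-.219,3.2],6))
ims=[]
for p in (W,S):
    m=sil(p,PARTS['jar'][0],[.6325,-.219,3.2],.029).astype(np.uint8); v=p['frame'].copy(); v[(cv2.dilate(m,np.ones((3,3)))-m)>0]=[255,0,0]
    u=proj(p,[.6325,-.219,.029])[0].astype(int); k=120 if p is W else 60; u=np.clip(u,k,[640-k,480-k]); ims.append(cv2.resize(v[u[1]-k:u[1]+k,u[0]-k:u[0]+k],(390,390)))
cv2.imwrite('pics/jar1.png',np.hstack(ims)[:,:,::-1])
T0=grasp((.6325,-.219,3.2),-.01,.2); plan(A,T0,'down')
E
```

```text
[ 0.66662471 -0.2158028   0.15551524] [-3.13709908  0.20581611  0.05432042]
w (array([ 0.6335, -0.2181,  3.1979]), np.float64(0.066))
s (array([ 0.6329, -0.2198,  3.1994]), np.float64(0.179))
d (array([ 0.6328, -0.2187,  3.2191]), np.float64(0.052))
down n 3 row [-0.062, -0.0063, -0.3136, -0.0169, -0.0252, 0.0208] margin 0.87 rate 0.25 end [ 0.6387 -0.2186  0.0144]
```

View pics/jar1.png

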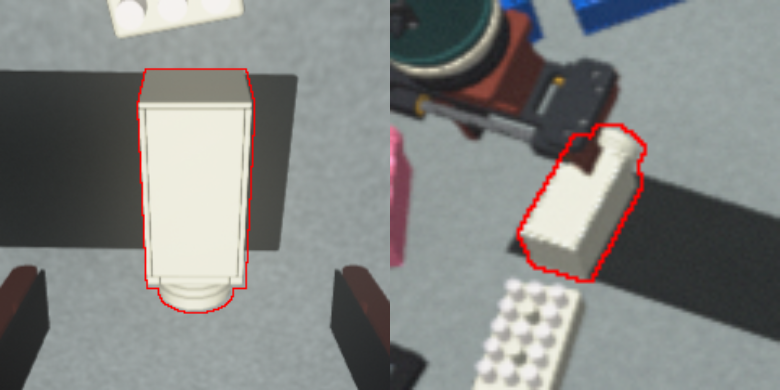

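The outline fits jar1 at (195,190), with the fingers straddling it and the tube rack clear. I grasp it.

>>> play_rows(motion=[-0.061,-0.006,-0.314,-0.017,-0.025,0.021,-0.061,-0.006,-0.314,-0.017,-0.025,0.021,-0.061,-0.006,-0.314,-0.017,-0.025,0.021,0,0,0,0,0,0])

```text
time: 37.3
tcp_pos: [0.6361, -0.2179, 0.0136]
tool_rot: [-3.141, 0.205, 0.057]
ft_force: [0.1, 0.9, 0.7]
gripper_width: 0.999
grasp_force: 0.0
```

>>> play_rows(motion=[0,0,0,0,0,0,0,0,0,0,0,0,0,0,0,0,0,0,0,0,0,0,0,0,0,0,0,0,0,0], gripper=1, force=35)

```text
time: 37.92
tcp_pos: [0.6408, -0.2198, 0.0173]
tool_rot: [3.138, 0.196, 0.057]
ft_force: [-0.1, 0.0, 4.9]
gripper_width: 0.57
grasp_force: 35.0
```

```bash
python3 - <<'E'
from kin import *
from h import *
A=now(); jar=(.6330,-.2187,3.2); print(A[0],A[1].as_euler('xyz'))
json.dump([A[0].tolist(),A[1].as_euler('xyz').tolist()],open('g1.json','w'))
up=(A[0]+[0,0,.15],A[1]); plan(A,up,'up')
for psi in (1.3,1.5):
  H=hang(jar,A,PEGS[0],psi,.12); F=hang(jar,A,PEGS[0],psi,0); plan(up,H,'turn%g'%psi); print('clear',clear(*F,PEGS[1:],[PEGS[1]]),'low',rate(path(H,F,4)[0])[:2])
s=monitor.sense(); print(s['gripper_width'],s['grasp_force'],s['ft_force'])
E
```

```text
[ 0.64084365 -0.21980907  0.01732698] [3.13802609 0.19593553 0.05662149]
up n 3 row [0.0, 0.0, 0.3333, 0.0, 0.0, 0.0] margin 0.87 rate 0.23 end [ 0.6408 -0.2198  0.1673]
turn1.3 n 25 row [-0.0098, 0.112, 0.0095, 0.5202, -0.6443, 0.4817] margin 0.47 rate 0.27 end [0.6041 0.2003 0.2028]
clear 0.02012522054161517 low (np.float64(0.4818329390061613), np.float64(0.19435296527665724))
turn1.5 n 26 row [-0.01, 0.1079, 0.0091, 0.57, -0.5771, 0.5353] margin 0.61 rate 0.25 end [0.6019 0.201  0.2028]
clear 0.03111177698046247 low (np.float64(0.6500474078111862), np.float64(0.1743258271070699))
0.569847798708545 34.99290704727173 [-0.07585244  0.04109992  4.90811573]
```

>>> play_rows(motion=[0,0,0.3333,0,0,0,0,0,0.3333,0,0,0,0,0,0.3333,0,0,0,-0.01,0.1079,0.0091,0.57,-0.5771,0.5353])

```text
time: 38.42
tcp_pos: [0.6421, -0.2047, 0.1722]
tool_rot: [-3.106, 0.139, 0.107]
ft_force: [-0.9, -0.3, -1.6]
gripper_width: 0.566
grasp_force: 35.0
```

>>> play_rows(motion=[-0.01,0.1079,0.0091,0.57,-0.5771,0.5353,-0.01,0.1079,0.0091,0.57,-0.5771,0.5353,-0.01,0.1079,0.0091,0.57,-0.5771,0.5353,-0.01,0.1079,0.0091,0.57,-0.5771,0.5353,-0.01,0.1079,0.0091,0.57,-0.5771,0.5353])

```text
time: 39.05
tcp_pos: [0.6308, -0.122, 0.1745]
tool_rot: [-2.929, -0.128, 0.326]
ft_force: [0.0, 0.3, -0.8]
gripper_width: 0.569
grasp_force: 35.0
```

>>> play_rows(motion=[-0.01,0.1079,0.0091,0.57,-0.5771,0.5353,-0.01,0.1079,0.0091,0.57,-0.5771,0.5353,-0.01,0.1079,0.0091,0.57,-0.5771,0.5353,-0.01,0.1079,0.0091,0.57,-0.5771,0.5353,-0.01,0.1079,0.0091,0.57,-0.5771,0.5353])

```text
time: 39.67
tcp_pos: [0.6233, -0.0412, 0.1814]
tool_rot: [-2.81, -0.432, 0.509]
ft_force: [-0.6, 0.4, -0.3]
gripper_width: 0.568
grasp_force: 35.0
```

>>> play_rows(motion=[-0.01,0.1079,0.0091,0.57,-0.5771,0.5353,-0.01,0.1079,0.0091,0.57,-0.5771,0.5353,-0.01,0.1079,0.0091,0.57,-0.5771,0.5353,-0.01,0.1079,0.0091,0.57,-0.5771,0.5353,-0.01,0.1079,0.0091,0.57,-0.5771,0.5353])

```text
time: 40.3
tcp_pos: [0.6159, 0.0396, 0.1881]
tool_rot: [-2.74, -0.75, 0.685]
ft_force: [0.7, -0.3, -1.0]
gripper_width: 0.568
grasp_force: 35.0
```

>>> play_rows(motion=[-0.01,0.1079,0.0091,0.57,-0.5771,0.5353,-0.01,0.1079,0.0091,0.57,-0.5771,0.5353,-0.01,0.1079,0.0091,0.57,-0.5771,0.5353,-0.01,0.1079,0.0091,0.57,-0.5771,0.5353,-0.01,0.1079,0.0091,0.57,-0.5771,0.5353])

```text
time: 40.92
tcp_pos: [0.6086, 0.1205, 0.1949]
tool_rot: [-2.749, -1.074, 0.909]
ft_force: [1.0, 0.9, -0.9]
gripper_width: 0.568
grasp_force: 35.0
```

>>> play_rows(motion=[-0.01,0.1079,0.0091,0.57,-0.5771,0.5353,-0.01,0.1079,0.0091,0.57,-0.5771,0.5353,-0.01,0.1079,0.0091,0.57,-0.5771,0.5353,-0.01,0.1079,0.0091,0.57,-0.5771,0.5353,-0.01,0.1079,0.0091,0.57,-0.5771,0.5353])

```text
time: 41.55
tcp_pos: [0.6012, 0.2014, 0.2015]
tool_rot: [3.141, -1.374, 1.499]
ft_force: [-0.0, -0.0, -0.7]
gripper_width: 0.568
grasp_force: 35.0
```

>>> play_rows(motion=[0,0,0,0,0,0,0,0,0,0,0,0])

```text
time: 41.8
tcp_pos: [0.6013, 0.2008, 0.2017]
tool_rot: [-3.132, -1.372, 1.487]
ft_force: [0.2, -0.6, -0.7]
gripper_width: 0.567
grasp_force: 35.0
```

```bash
python3 - <<'E'
from kin import *
from h import *
g=json.load(open('g1.json')); G0=(np.array(g[0]),R.from_euler('xyz',g[1])); jar=(.6330,-.2187,3.2)
A=now(); H=hang(jar,G0,PEGS[0],1.5,.12); print(A[0],H[0],(H[1]*A[1].inv()).as_rotvec().round(4)); 
F=hang(jar,G0,PEGS[0],1.5,.002); plan(A,F,'low',.03)
pj,Rj=jarT(*jar); rp=G0[1].inv().apply(pj-G0[0]); pos=A[0]+A[1].apply(rp); RJ=A[1]*G0[1].inv()*Rj
print('mouth',pos+RJ.apply([.06,0,0]),PEGS[0],'axis',RJ.apply([1,0,0]).round(3))
# refine jar pose in hand from the pictures: shift along/tilt in the finger plane
ims=[]; V=[get_image('side'),get_image('scene')]
from scipy.optimize import minimize
def cost(x):
    c=0
    for p in V:
        r=cv2.dilate(sil3(p,pos,RJ),np.ones((17,17)))>0; m=masks(p)['white']&r
        c+=np.sum((sil3(p,pos+x[:3]/100,R.from_rotvec([x[3]/10,x[4]/10,0])*RJ)>0)^m)/m.sum()
    return c
r=minimize(cost,np.zeros(5),method='Powell',options=dict(maxfev=400)); print('refine cm, .1rad',r.x.round(2),cost(np.zeros(5)),r.fun)
for p in V:
    m=sil3(p,pos,RJ); v=p['frame'].copy(); v[(cv2.dilate(m,np.ones((3,3)))-m)>0]=[255,0,0]
    u=proj(p,pos)[0].astype(int); u=np.clip(u,100,[540,380]); ims.append(cv2.resize(v[u[1]-95:u[1]+95,u[0]-95:u[0]+95],(390,390)))
cv2.imwrite('pics/hang2.png',np.hstack(ims)[:,:,::-1])
E
```

```text
[0.60128693 0.20081464 0.20173316] [0.60189058 0.20103997 0.20276554] [ 0.0024 -0.001   0.0002]
low n 4 row [0.001, 0.0004, -0.1949, 0.0074, -0.0033, 0.0007] margin 0.65 rate 0.17 end [0.6019 0.201  0.0848]
mouth [0.59882635 0.18912223 0.13399757] [0.59950374 0.18950689] axis [-0.001 -0.002 -1.   ]
refine cm, .1rad [ 0.18 -0.11 -0.11 -0.21 -0.11] 0.5219952224997512 0.4688672553229473
```

View pics/hang2.png

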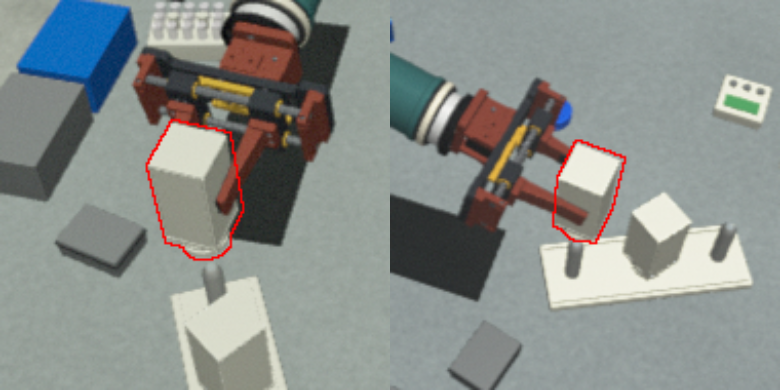

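Jar1 is vertical over the right-hand peg, with the outline within about 2 mm. I lower and release it.

>>> play_rows(motion=[0.002,0.002,-0.195,0,0,0,0,0,-0.195,0,0,0,0,0,0,0,0,0])

```text
time: 42.28
tcp_pos: [0.6012, 0.2011, 0.1425]
tool_rot: [-3.122, -1.374, 1.477]
ft_force: [0.2, -0.2, 0.2]
gripper_width: 0.565
grasp_force: 35.0
```

>>> play_rows(motion=[0,0,-0.195,0,0,0,0,0,-0.19,0,0,0,0,0,0,0,0,0])

```text
time: 42.65
tcp_pos: [0.6015, 0.2012, 0.0857]
tool_rot: [-3.128, -1.374, 1.483]
ft_force: [-0.6, 1.1, -1.1]
gripper_width: 0.566
grasp_force: 35.0
```

>>> play_rows(motion=[0,0,0,0,0,0,0,0,0,0,0,0,0,0,0,0,0,0,0,0,0,0,0,0], gripper=-1)

```text
time: 43.15
tcp_pos: [0.6016, 0.2015, 0.0862]
tool_rot: [-3.139, -1.374, 1.495]
ft_force: [-0.4, -0.4, -0.4]
gripper_width: 0.976
grasp_force: 0.0
```

```bash
python3 - <<'E'
from kin import *
from h import *
A=now(); d=A[1].as_matrix()[:,2]; print(A[0],d.round(3),monitor.sense()['gripper_width'])
plan(A,(A[0]-.13*d+[0,0,.0],A[1]),'back'); B=(A[0]-.13*d,A[1]); plan(B,(B[0]+[0,-.05,.12],A[1]),'up')
E
```

```text
[0.60159317 0.20146141 0.08619047] [ 0.072  0.978 -0.196] 0.9757271215789982
back n 3 row [-0.0208, -0.2825, 0.0566, 0.0, 0.0, 0.0] margin 0.67 rate 0.22 end [0.5922 0.0743 0.1117]
up n 3 row [0.0, -0.1111, 0.2667, 0.0, 0.0, 0.0] margin 0.76 rate 0.2 end [0.5922 0.0243 0.2317]
```

>>> play_rows(motion=[-0.0208,-0.2825,0.0566,0,0,0,-0.0208,-0.2825,0.0566,0,0,0,-0.0208,-0.2825,0.0566,0,0,0])

```text
time: 43.52
tcp_pos: [0.5919, 0.0732, 0.1115]
tool_rot: [-3.134, -1.374, 1.49]
ft_force: [0.1, -1.5, 0.4]
gripper_width: 1.001
grasp_force: 0.0
```

>>> play_rows(motion=[0,-0.15,0.3,0,0,0,0,-0.15,0.3,0,0,0,0,-0.15,0.3,0,0,0,0,0,0,0,0,0,0,0,0,0,0,0])

```text
time: 44.15
tcp_pos: [0.5918, 0.0071, 0.2457]
tool_rot: [-3.133, -1.373, 1.488]
ft_force: [0.4, 0.4, -0.0]
gripper_width: 1.001
grasp_force: 0.0
```

```bash
python3 - <<'E'
from kin import *
from h import *
print(now()[0],monitor.sense()['time']); ims=[]
for n in('side','scene'):
    p=get_image(n); v=p['frame'].copy()
    for k,psi in ((1,.97),(0,1.5)):
        z=np.array([-np.cos(psi),-np.sin(psi),0]); x=np.array([0,0,-1.]); RJ=R.from_matrix(np.c_[x,np.cross(z,x),z]); pos=np.array([*PEGS[k],.075])
        m=sil3(p,pos,RJ); v[(cv2.dilate(m,np.ones((3,3)))-m)>0]=[255,0,0]
    for a,q in (((.57,.24,.05),65),((.43,-.36,.03),85)):
        u=proj(p,a)[0].astype(int); u=np.maximum(u,q); ims.append(cv2.resize(v[u[1]-q:u[1]+q,u[0]-q:u[0]+q],(290,290),interpolation=cv2.INTER_CUBIC))
    for q in ('cap0','scoop0'): print(n,q,[(np.round(r['point']).astype(int).tolist(),round(r['conf'],2),at_z(p,r['point'],.015).round(3).tolist()) for r in look_for(q,p)])
cv2.imwrite('pics/end.png',np.vstack([np.hstack(ims[:2]),np.hstack(ims[2:])])[:,:,::-1])
E
```

```text
[0.59180942 0.00712585 0.24567439] 44.15
side cap0 [([354, 121], 0.72, [0.496, -0.452, 0.015]), ([369, 279], 0.71, [0.364, 0.081, 0.015]), ([252, 322], 0.37, [0.57, 0.234, 0.015]), ([398, 164], 0.26, [0.351, -0.296, 0.015])]
side scoop0 [([400, 163], 0.8, [0.349, -0.301, 0.015]), ([387, 167], 0.78, [0.379, -0.28, 0.015])]
scene cap0 [([353, 222], 0.79, [0.36, 0.078, 0.015]), ([177, 200], 0.62, [0.485, -0.452, 0.015]), ([410, 303], 0.3, [0.555, 0.307, 0.015]), ([263, 279], 0.15, [0.634, -0.082, 0.015])]
scene scoop0 [([255, 178], 0.49, [0.31, -0.271, 0.015])]
```

View pics/end.png

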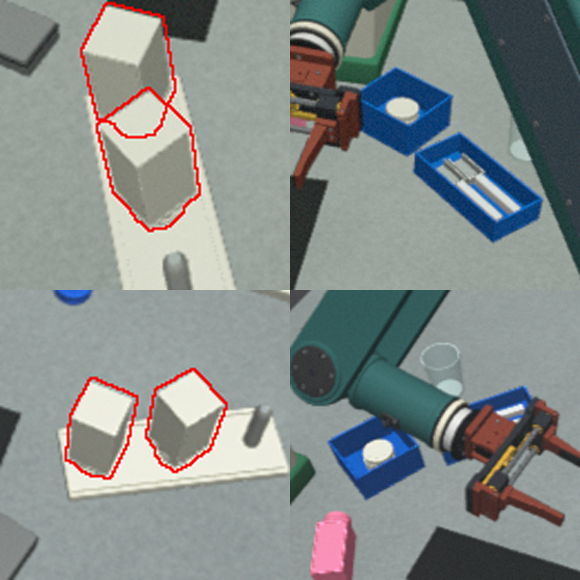

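Both jars hang fully down and match the model outlines. Both scoops lie flat in the tray. The caps are stacked in the tub, and only the blue look-alike is left on the bench. I hand it in.

```bash
python3 -c "
from plant import robot
print(robot.job_done())"
```

```text
the job is handed in; nothing more can be done
None
```

The job is handed in at about 44 s on the robot's clock: both jars hang mouth down on their own pegs, both white caps are in the tub and both scoops lie flat in the tray; the hand-in returned no verdict.

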